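# Restock the sealed repair-reel caddy and clamp its lid

### The job

Get the umbrella-repair thread put away dry: take every empty cardboard core off the caddy's spindles and leave it in the dark wooden tray, and stand every full thread reel that is out on the bench fully home on a spindle of its own. Then put the clear lid squarely on the caddy and swing the wire bail up from the front, over the hump of the lid's blue block, until it sits in the block's groove and clamps the lid shut. Do not disturb the umbrella handle, the coaster, the shoe grip or the hanko tube.

Things in the scene. Friction and masses are not known exactly. Their poses are not given: they have to be found in the camera images.
- caddy: Caddy base, fixed to the bench; origin at the centre of its underside, z up, y along its row of three spindles, bail on its -x (front) side. White plate 86 (x) x 214 (y) x 10 mm; on it a grey plinth 58 x 166 mm, 8 mm higher, whose top (18 mm above the bench) is the floor the reels stand on. Blue ears 36 mm high at y = +/-102 mm carry the bail.
- spindle_left (a point): Axis of the +y spindle, at the height where the centre of a reel or core lies when fully home (36 mm above the bench, 18 mm above the floor it stands on). Brass spindle, 8 mm diameter, 46 mm tall: its tip is 28 mm above this point and its top 6 mm taper to 3 mm. Spindles are 52 mm apart. Caddy axes.
- spindle_mid (a point): The same for the middle spindle, at the centre of the caddy.
- spindle_right (a point): The same for the spindle at -y.
- reel_red_c (a point): Centre (half-way up) of a full thread reel, red thread between pale wooden flanges: 39 mm diameter, 36 mm tall, central bore 13 mm right through, about 45 g; starts standing on the bench, z along its axis. Two or three reels are present.
- reel_green_c (a point): Centre (half-way up) of a full thread reel, green thread between pale wooden flanges: 39 mm diameter, 36 mm tall, central bore 13 mm right through, about 45 g; starts standing on the bench, z along its axis. Two or three reels are present.
- reel_yellow_c (a point): Centre (half-way up) of a full thread reel, yellow thread between pale wooden flanges: 39 mm diameter, 36 mm tall, central bore 13 mm right through, about 45 g; starts standing on the bench, z along its axis. Two or three reels are present.
- core_a_c (a point): Centre (half-way up) of an empty brown cardboard core: 26 mm diameter, 36 mm tall, bore 13 mm, about 20 g; starts standing on an outer spindle, z along its axis. One or two cores are present.
- core_b_c (a point): Centre (half-way up) of an empty brown cardboard core: 26 mm diameter, 36 mm tall, bore 13 mm, about 20 g; starts standing on an outer spindle, z along its axis. One or two cores are present.
- tray: Dark wooden open tray fixed to the bench, 110 (its x) x 130 (its y) mm outside, walls 6 mm thick and 22 mm high, floor 6 mm thick; origin at the centre of its underside. Empty cores may stand or lie in it.
- lid: Loose lid, origin at the centre of its lower rim, z up: clear plastic deep cover open below, 76 (x) x 186 (y) mm outside, walls 5 mm, 66 mm tall to its flat top, about 220 g, starts rim down on the bench. A blue block stands on the middle of its top. It is the same either way round.
- lid_grip (a point): Place to grasp the lid: 88 mm above its rim on its centre line, in the blue block (30 mm wide along lid y, flat parallel sides; 56 mm long along x; from 66 to 98.5 mm above the rim). Across its top, along y, runs a groove at x = 0, floor 96 mm above the rim, between two rounded humps at x = +/-8.5 mm, 98.5 mm above the rim, with ramps outside them. Lid axes.
- lid_seat (a point): Where lid_grip lies (and the axes to match, half a turn either way) when the lid is seated: its rim rests on the base plate, 10 mm above the bench, around the plinth, with 4 mm (x) and 5 mm (y) of play each side.
- bail (a joint): Angle of the wire bail, rad: 0 = resting on its stop, leaning 60 degrees from upright to the front (caddy -x), growing as it swings up; 1.05 = upright over the middle of the lid, in the groove; its far stop is at 1.25. It stays where it is left until it is over the hump.
- bail_pivot (a point): Middle of the bail's hinge axis, along the caddy's y, 26 mm above the bench; caddy axes. The bail's cross bar (6 mm wire, 220 mm long along y, with a free white roller, 9 mm diameter, at its middle) stands 83.5 mm from the axis. The arms are sprung: the bar can be drawn out up to 12 mm against 3 N plus 0.6 N per mm, needs 4 mm to ride over the seated lid's hump and keeps 1 mm in the groove.
- bar_left (a point): Centre of the red sleeve (10 mm diameter, 40 mm long along y) on the bail's cross bar, 54 mm to the +y side of the middle: a place to pinch or push the bar.
- bar_right (a point): The same sleeve on the -y side.
- umbrella_handle: Bystander: pink plastic J-shaped umbrella handle lying flat, about 145 x 80 x 24 mm; origin on the bench under the straight part. Leave alone.
- coaster: Bystander: round wooden coaster, 92 mm diameter, 9 mm thick; origin at the centre of its underside. Leave alone.
- shoe_grip: Bystander: pale blue silicone shoe grip pad 50 x 85 x 7 mm; origin at the centre of its underside. Leave alone.
- hanko_tube: Bystander: black lacquered hanko tube lying on its side, 76 x 22 x 22 mm; origin at the centre of its underside. Leave alone.
There are look-alikes about, which are no part of the job. Leave any purple or turquoise look-alike of the part that bears reel_green_c alone.

How it is judged:
By the outcome, as a careful person would: the job done as asked, in the order asked, and still so for the second after the job is handed in, with the robot touching nothing.
Of reel_red, reel_green, reel_yellow only 2 to 3 are there at a start; the rules pass over those that are not, and their reading is None.
Of core_a, core_b only 1 to 2 are there at a start; the rules pass over those that are not, and their reading is None.
At some moment in a run one of reel_red, reel_green, reel_yellow, lid may be knocked a few centimetres aside while the robot is not near it.
It also fails if it takes over 210 s, if anything falls off the work surface, if the arm or the gripper's body presses on something with over 40 N, if the wrist force passes 120 N, or if a joint passes its speed limit or range.

### The arm

A 7-joint arm with a two-finger parallel gripper is mounted at the origin on the work surface. World frame = base frame: x ahead of the robot, y to its left, z up, the work surface at z = 0. Lengths are in m, angles in rad, forces in N, time in s.
With the tool pointing down it reaches from about 0.425 to 0.925 m from the base axis. Payload 6.8 kg.
Tool frame: the origin (TCP) lies midway between the tips of the shut fingers; the grasp point (between the pads) lies 19 mm behind it; z points along the fingers, x is the direction in which the jaws open and shut, and the axes are right-handed (so a half turn about z gives the same grasp; the last joint's range is limited). The gripper opens to 85 mm and grips with 20 to 120 N. Pads are 22 mm wide; open, the fingers measure 114 mm over their backs; the gripper's body (76 mm by 85 mm) begins 54 mm behind the grasp point. The pads swing forward as they close: fully open they stand 13 mm farther back than shut.
Start: joints at [-1.445, 0.477, 0.022, 1.555, -0.011, 1.109, -0.083], TCP at [0.156, 0.657, 0.231] pointing down, gripper open.
Joint ranges: [-2.96, 2.96], [-0.34, 2.1], [-1.41, 1.46], [0.24, 2.44], [-1.37, 4.51], [0.17, 1.92], [-2.96, 2.96]. Speed limits (rad/s): [2.39, 2.39, 3.14, 3.14, 3.14, 3.14, 3.14].

### API

Orientations are given as a unit quaternion [w, x, y, z].
In Python, from station import bot, imaging, nets gives the robot as it stands. The module is installed in compiled form; this text tells all that it offers.
- The arm moves only by the tool apply_moves, never from a script. Its argument "moves" is text: rows parted by semicolons, each of 7 numbers parted by spaces: the gripper command: -1 is fully open, 1 is shut, values between are in proportion, then the shift along the tool's x, y, z normalised to -1 to 1, where 1 is 120 mm, then the turn, a rotation vector about the tool's x, y, z normalised to -1 to 1, where 1 is 4 degrees. In form: hand dx dy dz rx ry rz; .... A call has 1 to 12 rows; each row shifts and turns the commanded pose from where the row before left it, along the tool's axes as they then stand; what a row does not reach is not made up. A row lasts 1/12 s, in which the tool goes at most 41.7 mm and 7.16 degrees, less where a joint would pass 70% of its speed; a pose out of reach is approached as far as the arm can. A call with a number of a shift or a turn outside -1 to 1 is refused whole. A call with a gripper value outside its range is refused whole. The fingers move at their own pace and stop on an object; "force" is the grip in N (left out, the last holds). Time passes only in rows, so rows that do not move let the fingers close. It gives the time, the measured TCP pose, the force and the opening at its end, in the units of the state.
- bot.get_obs(): the state, without advancing time (a new reading comes with each control period).
- imaging.read_camera(name): name is "scene" or "top"; returns a dict with "image" (480x640x3 uint8, red, green, blue), "fx", "fy", "cx", "cy" (pixels), "view" (4x4, takes a point from world to camera coordinates). Camera axes: x right, y down, z forward; pixel columns grow to the right and rows downward; lengths in m; the calibration is good to about 2 mm. A picture is of the moment at which its call begins. There is no depth.
- bot.hand_in(): hands the job in, once; it reports no verdict.
Trained networks look in a picture, given as the dict that the camera call returned (one of the last four; its "shot" number tells which), for a name from the list of things; names that differ only in an ending like _2 or _b are one class to them, and where a whole thing is asked for, a point or a joint stands for the part that bears it (a point fixed in the world has none). Each returns a list of dicts, best first, with "score" (0 to 1); they miss things now and then, are a little off and sometimes report something else, mostly with a low value. They report only what shows in the picture. A call takes as long as a camera call. They do not tell look-alikes from the thing itself.
- nets.spot_in(picture, name): "rect" ([left, top, right, bottom] in pixels, round what is visible of it).
- nets.outline_of(picture, name): "region" (480x640 bool, what is visible of it) and "rect" ([left, top, right, bottom] in pixels, round what is visible of it).
- nets.spot_point(picture, name): "location" ([column, row] in pixels: a listed point, or the origin of a listed thing).
The state is a dict: "t": time; "q": joint angles; "joint_vel": joint speeds; "joint_torque": joint torques, N m; "eef_pos": TCP position; "tool_rot": TCP orientation; "contact_force": force on the tool from outside, world axes, zero at the start; "torque": the same for the moment, N m; "gripper_width": opening from 0.0 (shut) to 1.0 (fully open).
Only numpy, scipy, OpenCV 4.12 (cv2) and the standard library are available. Lean on these libraries where they do the work, as an engineer would, in place of code of your own. Each camera call takes 0.05 s, during which the arm holds its last target.

## Working session

There is one attempt and no reset: what is moved stays moved. The work goes in short steps, Python scripts to look and compute and a tool call to move; the robot and the scene stay as the last step left them, time stands still between calls to the robot, and variables do not carry over. Pictures are saved under pics/ and viewed, and the job is handed in when it is done.

Besides the shell and the picture viewer there is one more tool, called after ">>>" by a JSON object that holds its "fn" and its "kwargs", one argument or row to a line. apply_moves: Moves the arm, as the interface text tells. Scaled input: -1 to 1 covers 120 mm each way for a shift and 4 degrees each way for a turn. Its arguments: {"type":"object","properties":{"moves":{"type":"string"},"force":{"type":"number"}},"required":["moves"]}

```bash
mkdir -p pics; ls; python3 - <<'E'
from station import bot, imaging, nets
import cv2
o=bot.get_obs(); print(o)
for n in ["scene","top"]:
    p=imaging.read_camera(n)
    print(n,p["fx"],p["fy"],p["cx"],p["cy"],p["view"].tolist(),p["shot"])
    cv2.imwrite(f"pics/{n}0.png",p["image"][:,:,::-1])
E
```

```text
pics
{'t': 0.0, 'q': array([-1.44508167,  0.47779295,  0.02237981,  1.55649063, -0.01148042,
        1.10929578, -0.08308346]), 'joint_vel': array([ 0.00089027,  0.00070997,  0.00032787, -0.0002426 ,  0.00038019,
       -0.00121001, -0.00052087]), 'joint_torque': array([ 8.26536348e-05, -5.96450329e+01,  1.60799358e+00, -2.81199592e+01,
        1.24835011e-02,  9.56367032e-03,  4.13978611e-06]), 'eef_pos': array([0.15629558, 0.65602814, 0.23031476]), 'tool_rot': array([ 6.41682608e-04,  7.84754238e-01,  6.19806360e-01, -6.71845944e-04]), 'contact_force': array([ 0.39736828, -0.16545839,  0.09790576]), 'torque': array([-0.00062154, -0.02095346, -0.0186551 ]), 'gripper_width': 0.9982641011241606}
scene 479.43865556347356 479.43865556347356 324.6690753557339 242.56418172866168 [[-0.5799108613792769, 0.8145084704137835, -0.016713601602997806, 0.26769158745668903], [0.6225836092588115, 0.4298463659637754, -0.653927940334413, -0.2954317986715335], [-0.5254455655314038, -0.38962552956901403, -0.7563721996288922, 1.2231765554781668], [0.0, 0.0, 0.0, 1.0]] 1
top 575.570087718789 575.570087718789 315.084538628351 238.05352468226656 [[-0.02166418206472471, -0.9996008404029416, -0.01813347956679908, 0.05300144908016083], [-0.9988545756097399, 0.02241489313625188, -0.04227421612729564, 0.5459891393649903], [0.042663801974898476, 0.017196872722197745, -0.9989414735456846, 1.1600849838868932], [0.0, 0.0, 0.0, 1.0]] 2
```

View pics/scene0.png

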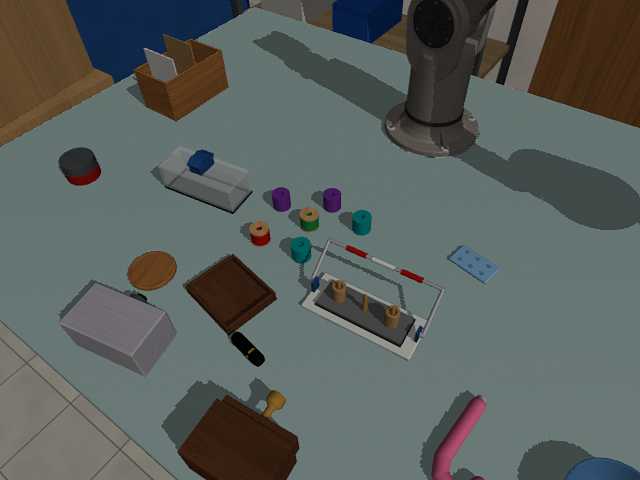

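View pics/top0.png

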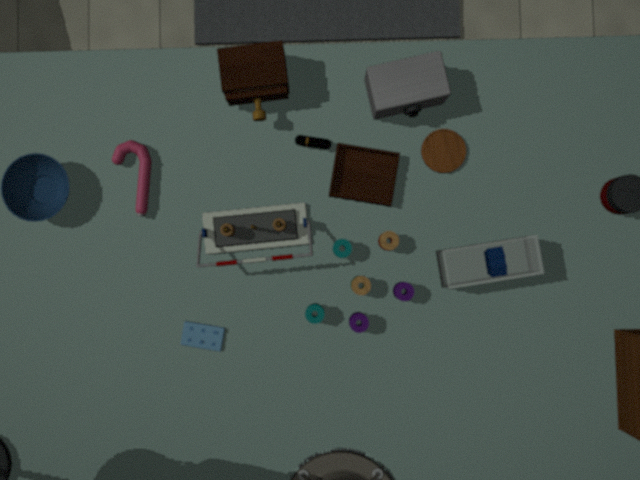

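```bash
cat > h.py <<'E'
from station import bot, imaging, nets
import numpy as np, cv2
from scipy.spatial.transform import Rotation as R
def ray(p,uv):
    V=np.array(p["view"]); Rm=V[:3,:3]; c=-Rm.T@V[:3,3]
    d=Rm.T@np.array([(uv[0]-p["cx"])/p["fx"],(uv[1]-p["cy"])/p["fy"],1]); return c,d/np.linalg.norm(d)
def atz(p,uv,z):
    c,d=ray(p,uv); return c+d*(z-c[2])/d[2]
def tri(ps,uvs):
    A=np.zeros((3,3));b=np.zeros(3);rs=[ray(p,u) for p,u in zip(ps,uvs)]
    for c,d in rs:
        M=np.eye(3)-np.outer(d,d);A+=M;b+=M@c
    X=np.linalg.solve(A,b); return X,[np.linalg.norm((np.eye(3)-np.outer(d,d))@(X-c)) for c,d in rs]
def proj(p,X):
    V=np.array(p["view"]);q=V[:3,:3]@np.asarray(X,float)+V[:3,3]
    return np.array([p["fx"]*q[0]/q[2]+p["cx"],p["fy"]*q[1]/q[2]+p["cy"]])
def cams():
    return imaging.read_camera("scene"),imaging.read_camera("top")
def save(p,name,box=None,scale=1):
    im=p["image"][:,:,::-1]
    if box: im=im[box[1]:box[3],box[0]:box[2]]
    if scale!=1: im=cv2.resize(im,None,fx=scale,fy=scale,interpolation=cv2.INTER_CUBIC)
    cv2.imwrite("pics/"+name,im)
def pose():
    o=bot.get_obs(); q=o["tool_rot"]; return o["eef_pos"],R.from_quat([q[1],q[2],q[3],q[0]])
E
python3 - <<'E'
from h import *
s,t=cams()
zs=dict(spindle_left=.036,spindle_mid=.036,spindle_right=.036,reel_red_c=.018,reel_green_c=.018,reel_yellow_c=.018,core_a_c=.036,core_b_c=.036,tray=0,lid=0,lid_grip=.088,lid_seat=.098,bail_pivot=.026,bar_left=None,bar_right=None,caddy=0,umbrella_handle=0,coaster=0,shoe_grip=0,hanko_tube=0)
for n,z in zs.items():
    for p,l in ((s,"s"),(t,"t")):
        for r in nets.spot_point(p,n)[:4]:
            if r["score"]<.2: continue
            uv=r["location"]; print(n,l,round(r["score"],2),np.round(uv,1), np.round(atz(p,uv,z),4) if z is not None else "")
save(s,"c1.png",(230,170,450,370),3)
save(t,"c2.png",(180,190,440,340),3)
E
```

```text
spindle_left s 0.32 [364.1 315.8] [0.5915 0.1757 0.036 ]
spindle_left t 0.74 [232.  226.8] [0.5723 0.2063 0.036 ]
spindle_mid s 0.86 [365.5 305.5] [0.5725 0.1665 0.036 ]
spindle_mid s 0.36 [340.1 289.2] [0.5691 0.111  0.036 ]
spindle_mid t 0.64 [366.3 175. ] [ 0.6699 -0.0647  0.036 ]
spindle_mid t 0.62 [255.5 230.7] [0.5634 0.1594 0.036 ]
spindle_right s 0.59 [337.  293.2] [0.5793 0.1113 0.036 ]
spindle_right t 0.82 [280.8 222.5] [0.5787 0.1084 0.036 ]
reel_red_c s 0.82 [260.2 231.7] [ 0.5333 -0.109   0.018 ]
reel_red_c s 0.46 [365.3 313.9] [0.5769 0.1699 0.018 ]
reel_red_c t 0.7 [387.4 239.7] [ 0.5402 -0.1052  0.018 ]
reel_green_c s 0.98 [363.3 223. ] [0.3946 0.0499 0.018 ]
reel_green_c s 0.95 [280.1 196. ] [ 0.429  -0.1415  0.018 ]
reel_green_c s 0.92 [331.7 199.9] [ 0.3756 -0.0423  0.018 ]
reel_green_c s 0.72 [303.  251.7] [ 0.526  -0.0057  0.018 ]
reel_green_c t 0.88 [357.5 316.8] [ 0.3863 -0.041   0.018 ]
reel_green_c t 0.85 [404.4 289.2] [ 0.4397 -0.1367  0.018 ]
reel_green_c t 0.75 [341.3 248.4] [ 0.5246 -0.0117  0.018 ]
reel_green_c t 0.66 [313.3 314.8] [0.3921 0.0478 0.018 ]
[... 1095 characters left out ...]
ar_left t 0.87 [226.6 258.8] 
bar_right s 0.89 [358.1 251.4] 
bar_right s 0.46 [259.5 233.2] 
bar_right s 0.22 [393.1 316.1] 
bar_right t 0.58 [281.3 257. ] 
caddy s 0.91 [361.2 315.9] [0.5745 0.1607 0.    ]
caddy t 0.78 [257.  229.7] [0.5675 0.1606 0.    ]
umbrella_handle s 0.57 [456.3 437.2] [0.672  0.3916 0.    ]
umbrella_handle t 0.97 [143.4 178.4] [0.6796 0.3951 0.    ]
coaster s 0.6 [153.4 269.3] [ 0.7165 -0.229   0.    ]
coaster t 0.68 [443.7 145.6] [ 0.7324 -0.2283  0.    ]
shoe_grip s 0.8 [471.  260.9] [0.3464 0.2689 0.    ]
shoe_grip t 0.79 [203.6 334.9] [0.354 0.274 0.   ]
hanko_tube t 0.62 [310.2 143.6] [0.7436 0.047  0.    ]
hanko_tube t 0.56 [229.2 226.9] [0.5746 0.218  0.    ]
```

View pics/c1.png

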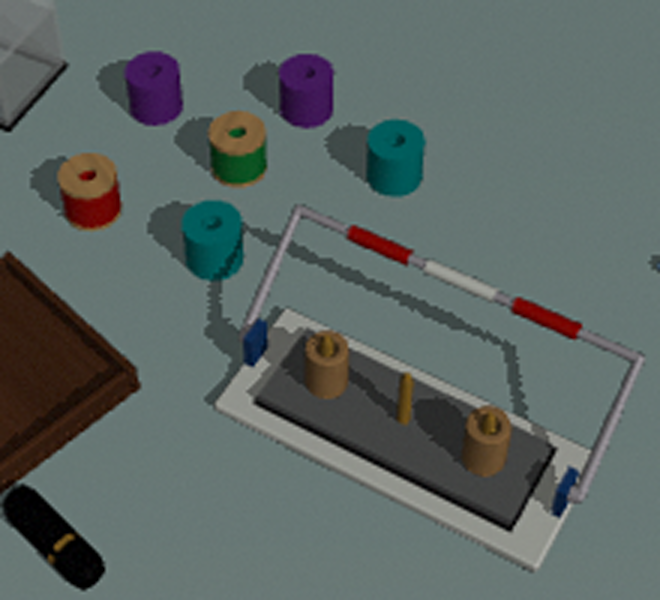

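View pics/c2.png

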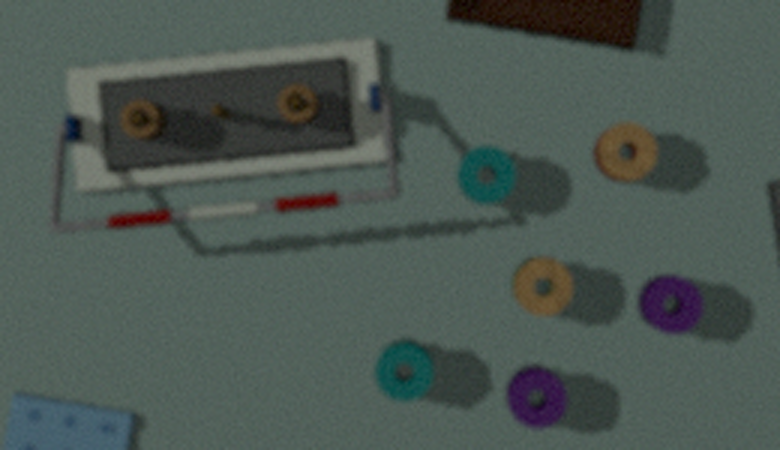

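```bash
cat >> h.py <<'E'
from scipy.optimize import least_squares
def fitpose(obs,x0,z=None):
    # obs: list of (cam, local xyz, uv); returns x,y,yaw
    def f(v):
        c,s_=np.cos(v[2]),np.sin(v[2]);r=[]
        for p,l,uv in obs:
            r+=list(proj(p,[v[0]+c*l[0]-s_*l[1],v[1]+s_*l[0]+c*l[1],l[2]])-np.array(uv))
        return r
    o=least_squares(f,x0,loss="soft_l1"); return o.x,np.array(f(o.x)).reshape(-1,2)
def overlay(p,v,segs,name,box,scale):
    im=p["image"][:,:,::-1][box[1]:box[3],box[0]:box[2]]
    im=cv2.resize(im,None,fx=scale,fy=scale,interpolation=cv2.INTER_CUBIC)
    c,s_=np.cos(v[2]),np.sin(v[2])
    for a,b in segs:
        q=[((proj(p,[v[0]+c*l[0]-s_*l[1],v[1]+s_*l[0]+c*l[1],l[2]])-np.array(box[:2])+.5)*scale-.5) for l in (a,b)]
        cv2.line(im,tuple(int(k) for k in q[0]),tuple(int(k) for k in q[1]),(0,255,255),1)
    cv2.imwrite("pics/"+name,im)
def rect(hx,hy,z):
    c=[(hx,hy,z),(hx,-hy,z),(-hx,-hy,z),(-hx,hy,z)]; return [(c[i],c[(i+1)%4]) for i in range(4)]
CAD=rect(.043,.107,.010)+rect(.029,.083,.018)+[((0,y,.018),(0,y,.064)) for y in (-.052,0,.052)]+[((-.0723,-.11,.0678),(-.0723,.11,.0678))]
LID=rect(.038,.093,0)+rect(.038,.093,.066)+rect(.028,.015,.0985)
E
python3 - <<'E'
from h import *
s,t=cams()
d=lambda u,v,o=(180,190):(u/3-.33+o[0],v/3-.33+o[1])
e=lambda u,v:d(u,v,(230,170))
cor=[(.043,.107,.01),(.043,-.107,.01),(-.043,-.107,.01),(-.043,.107,.01)]
to=[d(67,70),d(377,40),d(392,158),d(80,190)]
obs_t=[(t,l,u) for l,u in zip(cor,to)]+[(t,(0,.052,.054),d(141,120)),(t,(0,-.052,.054),d(298,103)),(t,(-.029,.083,.018),d(107,170)),(t,(.029,-.083,.018),d(347,60))]
obs_s=[(s,cor[0],e(533,570)),(s,cor[1],e(216,405)),(s,cor[2],e(287,310)),(s,(0,0,.064),e(407,374)),(s,(0,.052,.064),e(492,410)),(s,(0,-.052,.064),e(326,336))]
for o in (obs_t,obs_s,obs_t+obs_s):
    v,r=fitpose(o,[.57,.16,.1]); print(np.round(v,4),np.round(np.abs(r).max(),2),np.round(r,1).tolist())
overlay(t,v,CAD,"o_t.png",(180,190,330,280),5)
overlay(s,v,CAD,"o_s.png",(280,220,460,370),4)
E
```

```text
[0.5702 0.1618 0.0793] 1.35 [[-0.0, -0.4], [0.4, -1.1], [-0.4, 1.4], [-0.5, 1.3], [0.2, -0.2], [0.3, 0.1], [0.8, -0.1], [-0.8, -0.1]]
[0.5706 0.1636 0.0741] 1.79 [[1.7, -0.4], [-1.3, -0.8], [-0.3, -1.8], [0.1, 0.4], [-0.4, 1.6], [0.5, 0.4]]
[0.5703 0.1625 0.077 ] 2.06 [[-0.4, -0.6], [0.1, -1.0], [-0.8, 1.5], [-0.9, 1.2], [-0.2, -0.3], [-0.0, 0.1], [0.4, -0.2], [-1.1, -0.1], [1.3, -1.0], [-1.7, -1.0], [-0.8, -2.1], [-0.3, -0.0], [-0.8, 1.1], [0.1, 0.1]]
```

View pics/o_t.png

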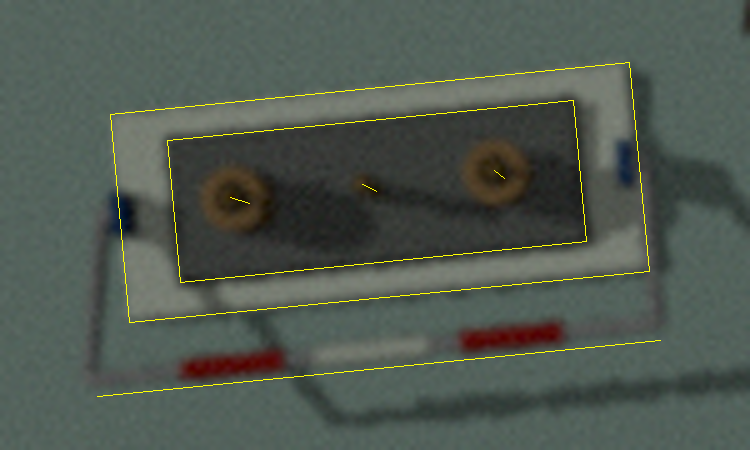

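View pics/o_s.png

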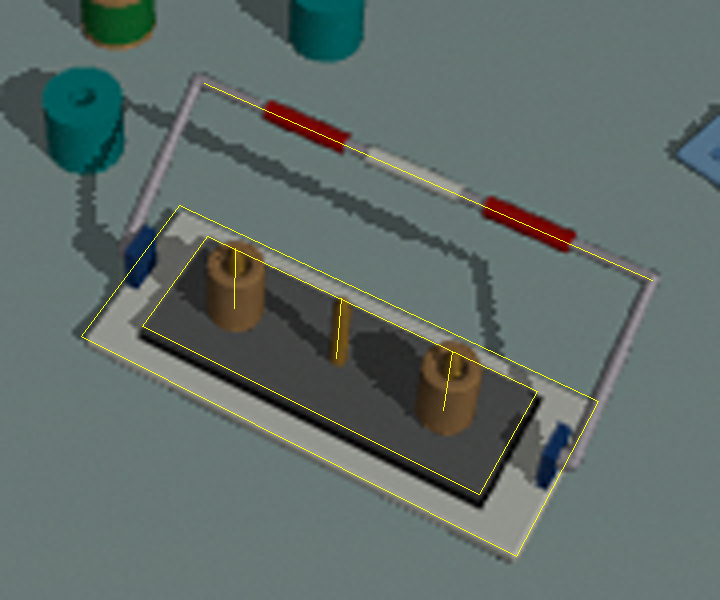

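>>> {"fn": "apply_moves", "kwargs": {
  "moves": "-0.4 0 0 0 0 0 1;-0.4 0 0 0 0 0 1;-0.4 0 0 0 0 0 1;-0.4 0 0 0 0 0 1;-0.4 0 0 0 0 0 1;-0.4 0 0 0 0 0 1;-0.4 0 0 0 0 0 1;-0.4 0 0 0 0 0 1;-0.4 0 0 0 0 0 1;-0.4 0 0 0 0 0 1;-0.4 0 0 0 0 0 1;-0.4 0 0 0 0 0 1",
  "force": 30
}}

```text
t: 3.3
eef_pos: [0.1563, 0.6567, 0.2313]
tool_rot: [-0.0, 0.969, 0.245, -0.0]
contact_force: [0.4, 0.1, 0.1]
gripper_width: 0.704
```

>>> {"fn": "apply_moves", "kwargs": {
  "moves": "-0.4 0 0 0 0 0 1;-0.4 0 0 0 0 0 1;-0.4 0 0 0 0 0 1;-0.4 0 0 0 0 0 1;-0.4 0 0 0 0 0 1;-0.4 0 0 0 0 0 1;-0.4 0 0 0 0 0 0"
}}

```text
t: 3.88
eef_pos: [0.1562, 0.6567, 0.2313]
tool_rot: [-0.0, 0.999, 0.039, 0.0]
contact_force: [-0.5, -1.0, -0.7]
gripper_width: 0.699
```

```bash
cat >> h.py <<'E'
def goto(X,yaw=None):
    """print the shift (tool axes, units of 120 mm) and turn to target; total"""
    p,r=pose(); d=r.inv().apply(np.array(X)-p)/.12
    x=r.as_matrix()[:,0]; cy=np.arctan2(x[1],x[0])
    z=r.as_matrix()[:,2]
    print("tcp",np.round(p,4),"yaw",round(np.degrees(cy),2),"tilt",np.round(z[:2],4),"total shift",np.round(d,3),"dist",np.round(np.linalg.norm(d)*.12,3))
    if yaw is not None:
        dy=(np.degrees(yaw-cy)+90)%180-90
        print("turn rz units",round(-dy/4,2))
        # shift if the turn comes first
        d2=(R.from_rotvec([0,0,np.radians(dy)])*r).inv().apply(np.array(X)-p)/.12; print("shift after turn",np.round(d2,3))
E
python3 - <<'E'
from h import *
o=bot.get_obs();print(o["t"],o["q"].round(3),o["gripper_width"],o["contact_force"])
goto([.5663,.2143,.15],.077)
E
```

```text
3.8833 [-1.638  0.488  0.298  1.57  -0.155  1.106 -1.225] 0.6988201675823785 [-0.536689   -0.99780497 -0.66720205]
tcp [0.1562 0.6567 0.2313] yaw 4.48 tilt [0.0001 0.0001] total shift [3.119 3.942 0.678] dist 0.609
turn rz units 0.02
shift after turn [3.124 3.939 0.678]
```

>>> {"fn": "apply_moves", "kwargs": {
  "moves": "-0.4 0.195 0.246 0 0 0 0;-0.4 0.195 0.246 0 0 0 0;-0.4 0.195 0.246 0 0 0 0;-0.4 0.195 0.246 0 0 0 0;-0.4 0.195 0.246 0 0 0 0;-0.4 0.195 0.246 0 0 0 0;-0.4 0.195 0.246 0 0 0 0;-0.4 0.195 0.246 0 0 0 0;-0.4 0.195 0.246 0 0 0 0;-0.4 0.195 0.246 0 0 0 0;-0.4 0.195 0.246 0 0 0 0;-0.4 0 0 0 0 0 0"
}}

```text
t: 4.88
eef_pos: [0.4451, 0.3459, 0.2321]
tool_rot: [0.001, 0.999, 0.036, 0.002]
contact_force: [1.1, -0.5, 0.3]
gripper_width: 0.696
```

```bash
python3 - <<'E'
from h import *
o=bot.get_obs();print(o["t"],o["q"].round(3),o["gripper_width"],o["contact_force"])
goto([.5663,.2143,.12],.077)
E
```

```text
4.8833 [-1.127  0.307  0.438  1.85  -0.147  1.016 -0.558] 0.6956281342338394 [ 1.0958587  -0.51680947  0.26413639]
tcp [0.4451 0.3459 0.2321] yaw 4.07 tilt [ 0.0036 -0.0022] total shift [0.927 1.164 0.94 ] dist 0.211
turn rz units -0.08
shift after turn [0.92  1.169 0.94 ]
```

>>> {"fn": "apply_moves", "kwargs": {
  "moves": "-0.4 0.184 0.233 0.1 0 0 0;-0.4 0.184 0.233 0.1 0 0 0;-0.4 0.184 0.233 0.1 0 0 0;-0.4 0.184 0.233 0.1 0 0 0;-0.4 0.184 0.233 0.1 0 0 0;-0.4 0 0 0.2 0 0 0;-0.4 0 0 0.2 0 0 0;-0.4 0 0 0 0 0 0;-0.4 0 0 0 0 0 0"
}}

```text
t: 5.63
eef_pos: [0.5594, 0.2231, 0.1225]
tool_rot: [0.001, 0.999, 0.041, -0.001]
contact_force: [-0.3, 0.3, 0.1]
gripper_width: 0.701
```

```bash
python3 - <<'E'
from h import *
o=bot.get_obs();print(o["t"],o["q"].round(3),o["gripper_width"],o["contact_force"])
goto([.5663,.2143,.026],.077)
s,t=cams(); save(s,"a1.png",(260,130,500,350),3); save(t,"a2.png",(160,150,360,300),4)
E
```

```text
5.6333 [-0.801  0.511  0.425  1.851 -0.274  0.84  -0.157] 0.70124223260768 [-0.32372133  0.34301681  0.11403632]
tcp [0.5594 0.2231 0.1225] yaw 4.69 tilt [-0.0024 -0.0012] total shift [0.053 0.077 0.805] dist 0.097
turn rz units 0.07
shift after turn [0.054 0.077 0.805]
```

View pics/a1.png

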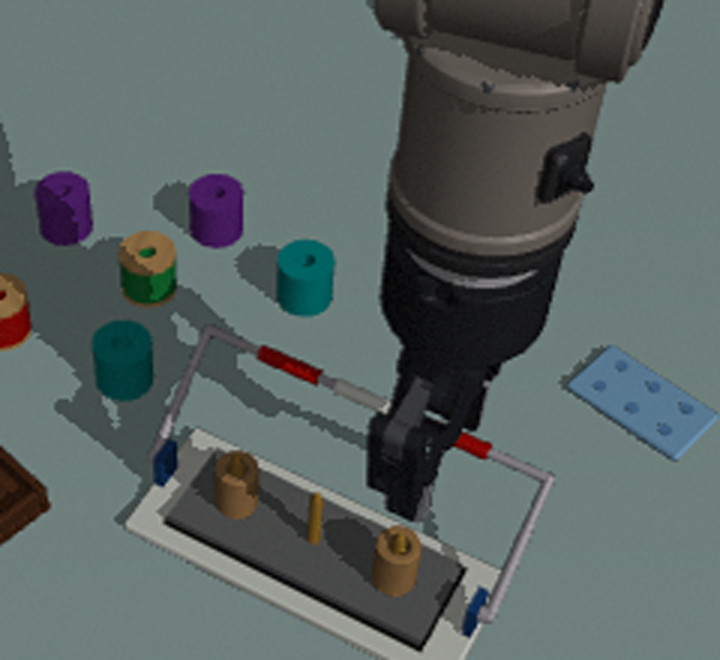

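View pics/a2.png

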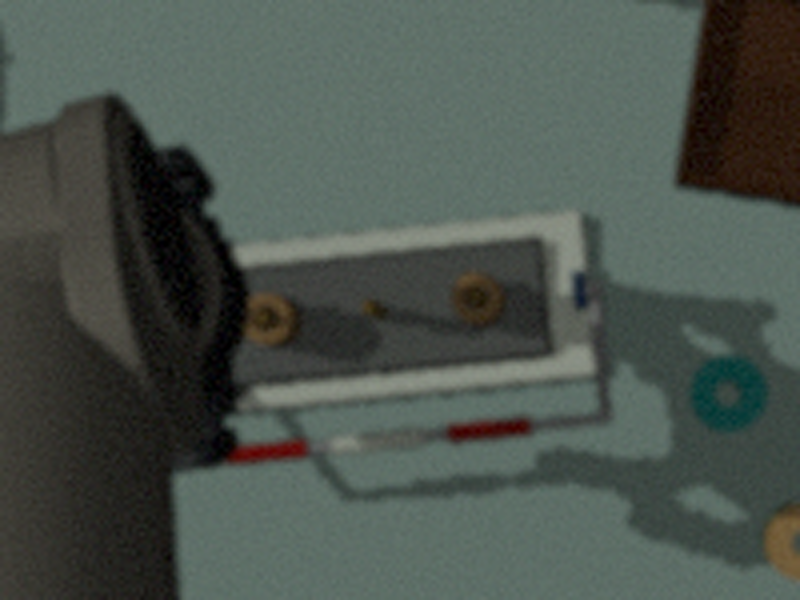

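```bash
python3 - <<'E'
from h import *
s=imaging.read_camera("scene")
p,r=pose(); print(p)
im=s["image"][:,:,::-1][180:340,340:460].copy(); im=cv2.resize(im,None,fx=5,fy=5,interpolation=cv2.INTER_CUBIC)
for l in ([0,0,0],[.03,0,-.005],[-.03,0,-.005],[.0,0.011,-.005],[0,-.011,-.005]):
    q=proj(s,p+r.apply(l)); cv2.circle(im,tuple(int(k) for k in (q-[340,180]+.5)*5),4,(0,255,255),-1)
cv2.imwrite("pics/a3.png",im)
E
```

```text
[0.56103539 0.22414136 0.12494774]
```

View pics/a3.png

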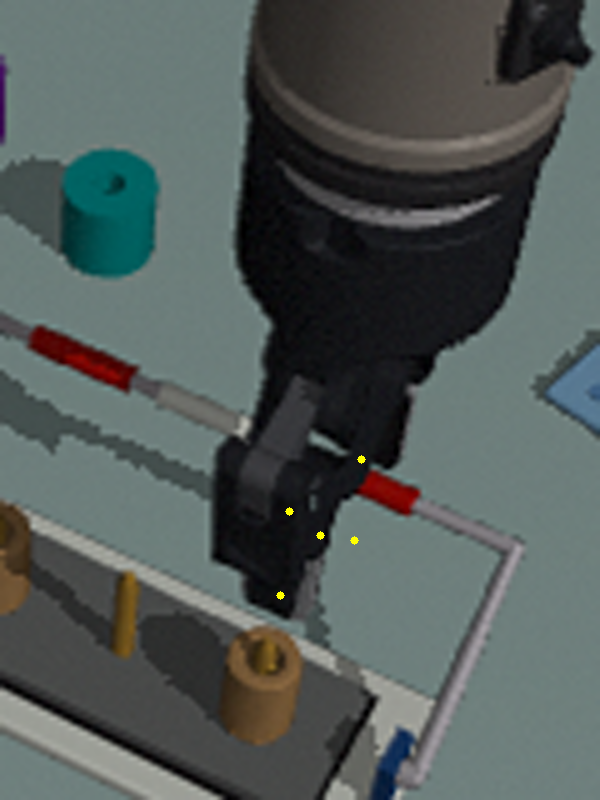

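```bash
cat >> h.py <<'E'
def avg(n=5):
    P=[]
    for _ in range(n):
        imaging.read_camera("top"); P.append(pose()[0])
    print(np.round(P,4)); return np.mean(P,0)
E
python3 - <<'E'
from h import *
print(avg(5))
goto([.5663,.2143,.026],.077)
E
```

```text
[[0.5611 0.2241 0.125 ]
 [0.561  0.2241 0.1249]
 [0.5608 0.2239 0.1247]
 [0.5607 0.2237 0.1244]
 [0.5605 0.2236 0.1242]]
[0.56081283 0.2238889  0.12463717]
tcp [0.5605 0.2236 0.1242] yaw 4.64 tilt [0.0012 0.0009] total shift [0.041 0.082 0.818] dist 0.099
turn rz units 0.06
shift after turn [0.041 0.082 0.818]
```

>>> {"fn": "apply_moves", "kwargs": {
  "moves": "-0.4 0.055 0.071 0.1 0 0 0;-0.4 0 0 0.2 0 0 0;-0.4 0 0 0.2 0 0 0;-0.4 0 0 0.2 0 0 0;-0.4 0 0 0.11 0 0 0;-0.4 0 0 0 0 0 0;-0.4 0 0 0 0 0 0"
}}

```text
t: 6.62
eef_pos: [0.5675, 0.2151, 0.0262]
tool_rot: [0.0, 0.999, 0.04, -0.0]
contact_force: [-0.2, -1.0, 0.8]
gripper_width: 0.703
```

```bash
python3 - <<'E'
from h import *
s=imaging.read_camera("scene"); save(s,"a4.png",(300,180,480,350),4)
goto([.5663,.2143,.026],.077)
E
```

```text
tcp [0.5682 0.2153 0.027 ] yaw 4.59 tilt [0.001  0.0003] total shift [-0.017  0.007  0.009] dist 0.002
turn rz units 0.05
shift after turn [-0.017  0.007  0.009]
```

View pics/a4.png

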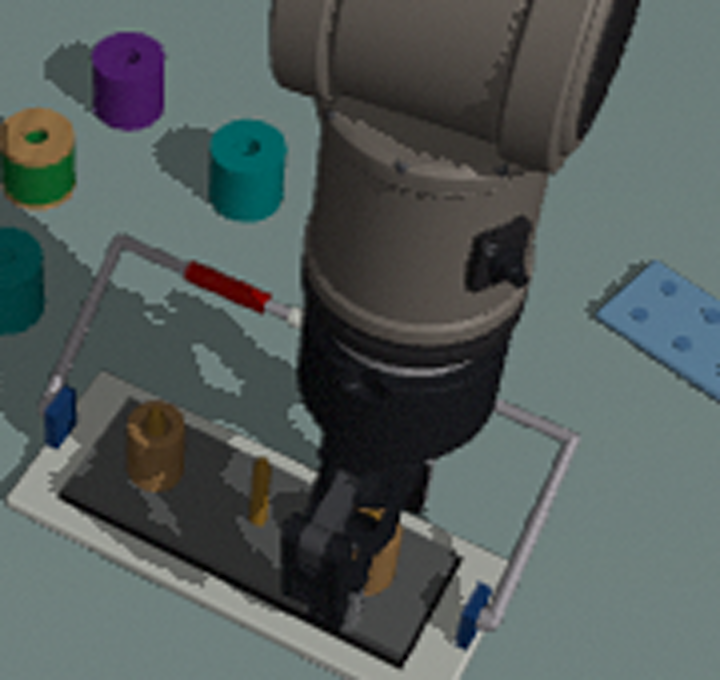

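>>> {"fn": "apply_moves", "kwargs": {
  "moves": "1 0 0 0 0 0 0;1 0 0 0 0 0 0;1 0 0 0 0 0 0;1 0 0 0 0 0 0;1 0 0 0 0 0 0;1 0 0 0 0 0 0",
  "force": 30
}}

```text
t: 7.17
eef_pos: [0.5683, 0.2156, 0.0274]
tool_rot: [-0.001, 0.999, 0.04, 0.001]
contact_force: [-1.4, 0.4, 7.1]
gripper_width: 0.291
```

>>> {"fn": "apply_moves", "kwargs": {
  "moves": "1 0 0 -0.1 0 0 0;1 0 0 -0.2 0 0 0;1 0 0 -0.2 0 0 0;1 0 0 -0.2 0 0 0;1 0 0 -0.2 0 0 0;1 0.09 0.274 0 0 0 0;1 0.09 0.274 0 0 0 0;1 0.09 0.274 0 0 0 0;1 0.09 0.274 0 0 0 0;1 0.09 0.274 0 0 0 0;1 0.09 0.274 0 0 0 0;1 0.09 0.274 0 0 0 0"
}}

```text
t: 8.17
eef_pos: [0.6618, -0.0098, 0.1352]
tool_rot: [-0.0, 0.999, 0.04, 0.0]
contact_force: [0.2, -0.2, -0.8]
gripper_width: 0.289
```

>>> {"fn": "apply_moves", "kwargs": {
  "moves": "1 0.09 0.274 0 0 0 0;1 0 0 0.15 0 0 0;1 0 0 0.15 0 0 0;1 0 0 0 0 0 0"
}}

```text
t: 8.5
eef_pos: [0.6726, -0.0407, 0.0956]
tool_rot: [-0.0, 0.999, 0.039, -0.003]
contact_force: [-0.4, 1.0, 0.1]
gripper_width: 0.293
```

```bash
python3 - <<'E'
from h import *
s,t=cams(); save(s,"b1.png",(150,180,400,370),3); save(t,"b2.png",(300,120,480,260),4)
goto([.673,-.041,.016],.077)
E
```

```text
tcp [ 0.6743 -0.0396  0.0983] yaw 4.63 tilt [-0.0012  0.0002] total shift [-0.011  0.011  0.686] dist 0.082
turn rz units 0.05
shift after turn [-0.011  0.011  0.686]
```

View pics/b1.png

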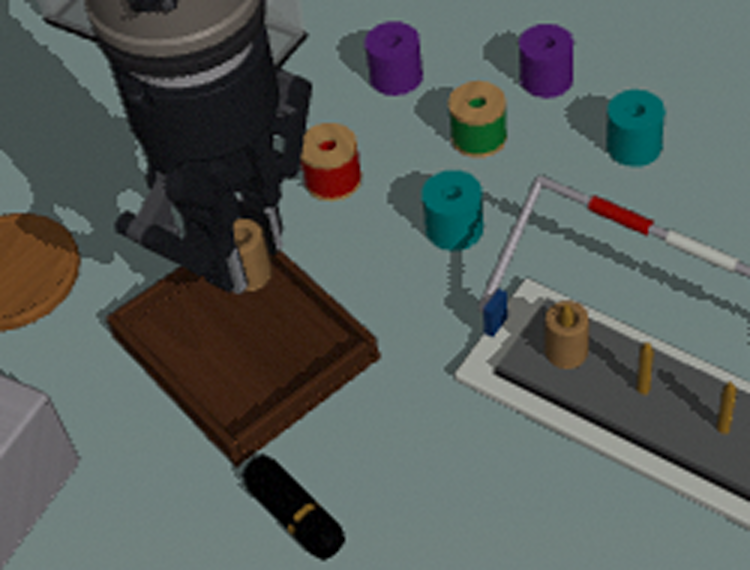

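View pics/b2.png

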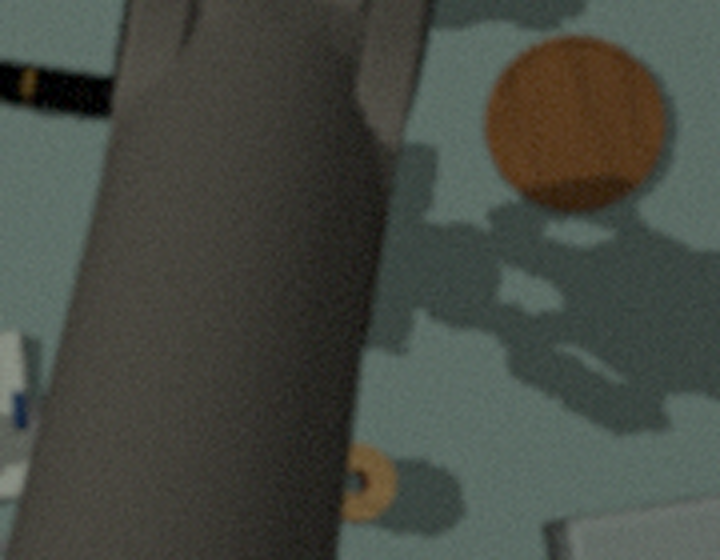

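>>> {"fn": "apply_moves", "kwargs": {
  "moves": "1 0 0 0.2 0 0 0;1 0 0 0.2 0 0 0;1 0 0 0.15 0 0 0;1 0 0 0.11 0 0 0;1 0 0 0 0 0 0;1 0 0 0 0 0 0;-0.4 0 0 0 0 0 0;-0.4 0 0 0 0 0 0;-0.4 0 0 0 0 0 0;-0.4 0 0 -0.2 0 0 0;-0.4 0 0 -0.3 0 0 0;-0.4 0 0 -0.3 0 0 0"
}}

```text
t: 9.6
eef_pos: [0.674, -0.0401, 0.1157]
tool_rot: [0.0, 0.999, 0.04, -0.001]
contact_force: [0.7, 0.9, -1.0]
gripper_width: 0.698
```

>>> {"fn": "apply_moves", "kwargs": {
  "moves": "-0.4 -0.144 -0.265 -0.05 0 0 0;-0.4 -0.144 -0.265 0 0 0 0;-0.4 -0.144 -0.265 0 0 0 0;-0.4 -0.144 -0.265 0 0 0 0;-0.4 -0.144 -0.265 0.05 0 0 0;-0.4 0 0 0 0 0 0;-0.4 0 0 0 0 0 0"
}}

```text
t: 10.18
eef_pos: [0.5748, 0.1144, 0.1153]
tool_rot: [-0.001, 0.999, 0.043, -0.0]
contact_force: [-0.1, -0.9, 1.1]
gripper_width: 0.703
```

```bash
python3 - <<'E'
from h import *
s,t=cams(); save(s,"d1.png",(180,200,430,370),3); save(t,"d2.png",(180,130,440,320),3)
goto([.5743,.1107,.026],.077)
E
```

```text
tcp [0.5766 0.1108 0.1157] yaw 4.58 tilt [ 0.0015 -0.0001] total shift [-0.021 -0.001  0.747] dist 0.09
turn rz units 0.04
shift after turn [-0.021 -0.001  0.747]
```

View pics/d1.png

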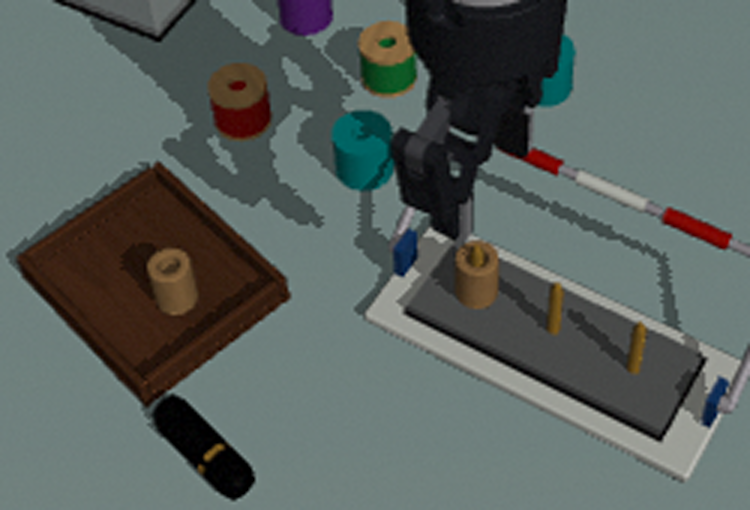

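View pics/d2.png

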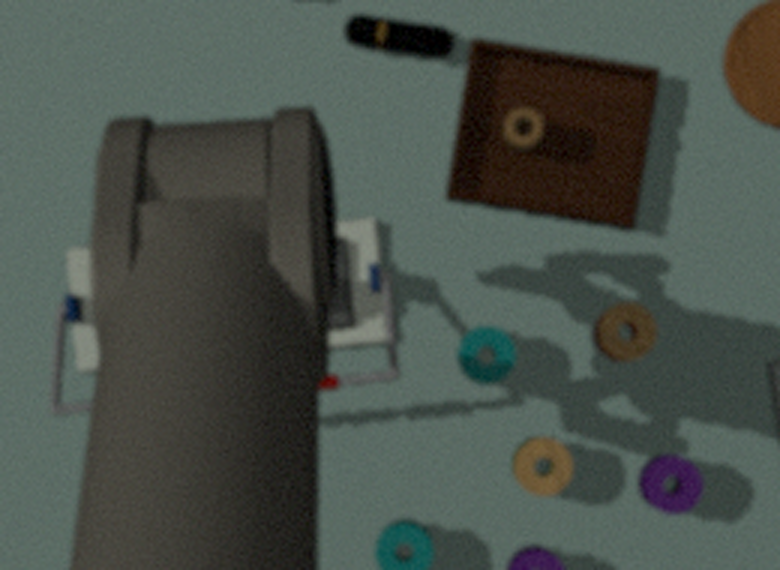

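>>> {"fn": "apply_moves", "kwargs": {
  "moves": "-0.4 0 0 0.22 0 0 0;-0.4 0 0 0.22 0 0 0;-0.4 0 0 0.2 0 0 0;-0.4 0 0 0.1 0 0 0;-0.4 0 0 0 0 0 0;-0.4 0 0 0 0 0 0;1 0 0 0 0 0 0;1 0 0 0 0 0 0;1 0 0 0 0 0 0;1 0 0 0 0 0 0;1 0 0 0 0 0 0;1 0 0 0 0 0 0"
}}

```text
t: 11.28
eef_pos: [0.577, 0.1116, 0.0276]
tool_rot: [-0.0, 0.999, 0.04, 0.001]
contact_force: [-0.4, 0.1, 5.2]
gripper_width: 0.298
```

>>> {"fn": "apply_moves", "kwargs": {
  "moves": "1 0 0 -0.1 0 0 0;1 0 0 -0.2 0 0 0;1 0 0 -0.2 0 0 0;1 0 0 -0.2 0 0 0;1 0 0 -0.2 0 0 0;1 0.108 0.286 0 0 0 0;1 0.108 0.286 0 0 0 0;1 0.108 0.286 0 0 0 0;1 0.108 0.286 0 0 0 0;1 0.108 0.286 0 0 0 0;1 0.108 0.286 0 0 0 0;1 0 0 0 0 0 0"
}}

```text
t: 12.28
eef_pos: [0.6714, -0.0977, 0.1362]
tool_rot: [0.003, 0.999, 0.035, 0.002]
contact_force: [0.4, -1.2, 0.9]
gripper_width: 0.297
```

>>> {"fn": "apply_moves", "kwargs": {
  "moves": "1 0 0 0.25 0 0 0;1 0 0 0.25 0 0 0;1 0 0 0.25 0 0 0;1 0 0 0.15 0 0 0;1 0 0 0.06 0 0 0;1 0 0 0 0 0 0;1 0 0 0 0 0 0;-0.4 0 0 0 0 0 0;-0.4 0 0 0 0 0 0;-0.4 0 0 0 0 0 0;-0.4 0 0 -0.2 0 0 0;-0.4 0 0 -0.3 0 0 0"
}}

```text
t: 13.28
eef_pos: [0.6674, -0.0869, 0.0768]
tool_rot: [-0.0, 0.999, 0.04, -0.003]
contact_force: [-0.1, 0.5, 0.5]
gripper_width: 0.696
```

>>> {"fn": "apply_moves", "kwargs": {
  "moves": "-0.4 0 0 -0.3 0 0 0;-0.4 0 0 -0.3 0 0 0;-0.4 0 0 0 0 0 0"
}}

```text
t: 13.53
eef_pos: [0.6746, -0.089, 0.1598]
tool_rot: [0.001, 0.999, 0.04, 0.007]
contact_force: [1.0, -1.3, 0.7]
gripper_width: 0.699
```

```bash
python3 - <<'E'
from h import *
s,t=cams(); save(s,"e1.png",(140,120,400,350),3); save(t,"e2.png",(180,130,440,320),3)
goto([.537,-.107,.1],.077)
E
```

```text
tcp [ 0.6714 -0.0878  0.1537] yaw 4.6 tilt [0.005  0.0002] total shift [-1.131  0.07   0.442] dist 0.146
turn rz units 0.05
shift after turn [-1.131  0.073  0.442]
```

View pics/e1.png

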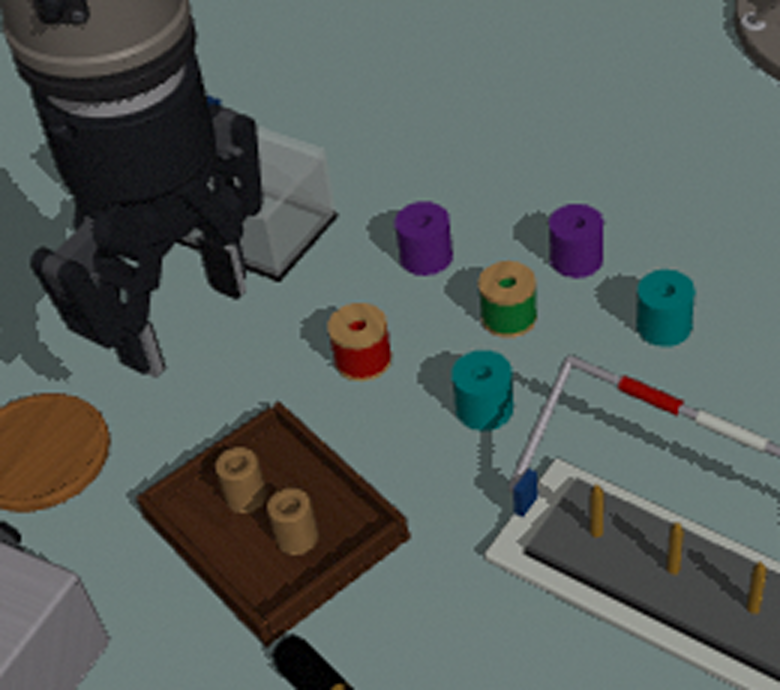

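View pics/e2.png

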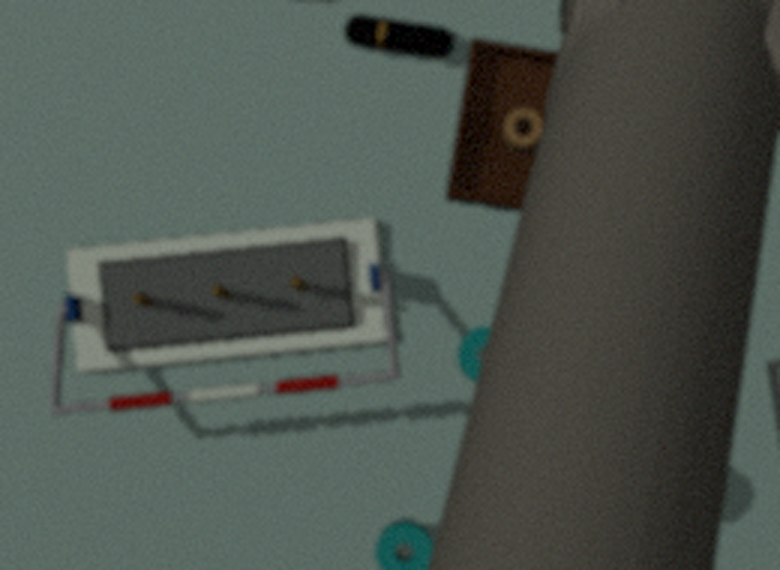

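```bash
python3 - <<'E'
from h import *
s,t=cams()
D=lambda u,v,o:((u+.5)/3-.5+o[0],(v+.5)/3-.5+o[1])
for n,a,b in (("R",(758,565),(141,298)),("M",(676,524),(219,290.5)),("Rt",(597,487),(295,283))):
    a=D(*a,(140,120));b=D(*b,(180,130)); print(n,np.round(atz(s,a,.064),4),np.round(atz(t,b,.064),4),np.round(tri([s,t],[a,b])[0],4))
print("red",atz(s,D(358,326,(140,120)),.036).round(4),atz(t,D(627,152,(180,190)),.036).round(4))
print("green",atz(s,D(508,283,(140,120)),.036).round(4),atz(t,D(544,287,(180,190)),.036).round(4))
E
```

```text
R [0.5677 0.2142 0.064 ] [0.5664 0.2123 0.064 ] [0.5663 0.2132 0.0613]
M [0.5703 0.1625 0.064 ] [0.5701 0.1614 0.064 ] [0.5699 0.1619 0.063 ]
Rt [0.5744 0.1114 0.064 ] [0.5739 0.1118 0.064 ] [0.5741 0.1115 0.0637]
red [ 0.539  -0.1045  0.036 ] [ 0.5382 -0.1058  0.036 ]
green [ 0.4507 -0.0462  0.036 ] [ 0.45   -0.0486  0.036 ]
```

>>> {"fn": "apply_moves", "kwargs": {
  "moves": "-0.4 -0.272 0.014 0 0 0 0;-0.4 -0.272 0.014 0 0 0 0;-0.4 -0.272 0.014 0 0 0 0;-0.4 -0.272 0.013 0 0 0 0;-0.4 0 0 0.25 0 0 0;-0.4 0 0 0.25 0 0 0;-0.4 0 0 0.1 0 0 0;-0.4 0 0 0 0 0 0;-0.4 0 0 0 0 0 0"
}}

```text
t: 14.48
eef_pos: [0.5399, -0.1047, 0.0782]
tool_rot: [0.0, 0.999, 0.04, -0.001]
contact_force: [1.4, 0.5, 0.4]
gripper_width: 0.698
```

```bash
python3 - <<'E'
from h import *
s,t=cams(); save(s,"f1.png",(160,140,380,300),3)
goto([.5386,-.105,.009],.077)
E
```

```text
tcp [ 0.5413 -0.1049  0.0797] yaw 4.6 tilt [ 0.0012 -0.0004] total shift [-0.023 -0.001  0.589] dist 0.071
turn rz units 0.05
shift after turn [-0.023 -0.001  0.589]
```

View pics/f1.png

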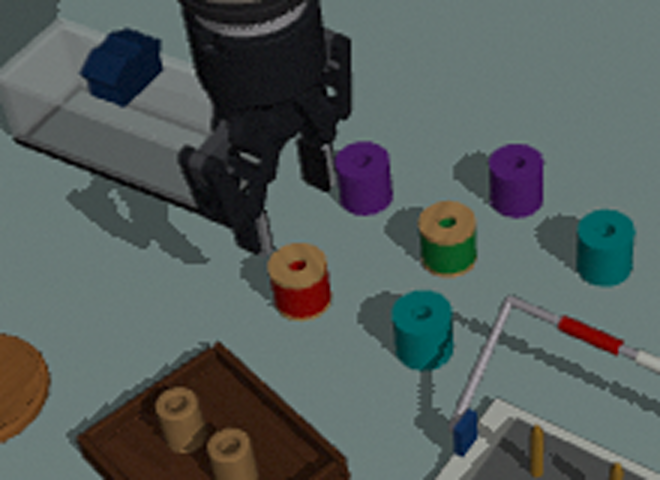

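>>> {"fn": "apply_moves", "kwargs": {
  "moves": "-0.4 0 0 0.2 0 0 0;-0.4 0 0 0.2 0 0 0;-0.4 0 0 0.13 0 0 0;-0.4 0 0 0.05 0 0 0;-0.4 0 0 0 0 0 0;-0.4 0 0 0 0 0 0;1 0 0 0 0 0 0;1 0 0 0 0 0 0;1 0 0 0 0 0 0;1 0 0 0 0 0 0;1 0 0 0 0 0 0;1 0 0 0 0 0 0"
}}

```text
t: 15.58
eef_pos: [0.5414, -0.1048, 0.0108]
tool_rot: [0.0, 0.999, 0.04, 0.001]
contact_force: [-0.0, 0.0, 6.2]
gripper_width: 0.447
```

```bash
python3 - <<'E'
from h import *
s,t=cams(); save(s,"f2.png",(160,140,380,300),3)
goto([.5386,-.105,.009],.077); print(bot.get_obs()["gripper_width"])
E
```

```text
tcp [ 0.5414 -0.1048  0.0108] yaw 4.61 tilt [0.0024 0.    ] total shift [-0.023  0.     0.015] dist 0.003
turn rz units 0.05
shift after turn [-0.023  0.     0.015]
0.4519685458818552
```

View pics/f2.png

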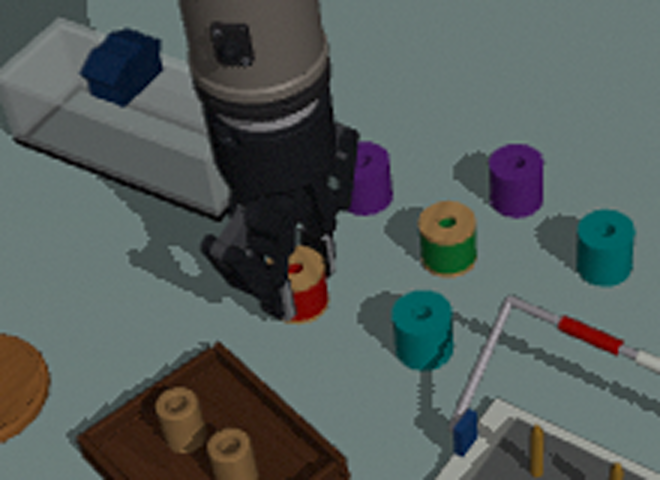

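>>> {"fn": "apply_moves", "kwargs": {
  "moves": "1 0 0 -0.1 0 0 0;1 0 0 -0.2 0 0 0;1 0 0 -0.25 0 0 0;1 0 0 -0.25 0 0 0;1 0 0 -0.1 0 0 0;1 0.047 -0.292 0 0 0 0;1 0.047 -0.292 0 0 0 0;1 0.047 -0.292 0 0 0 0;1 0.047 -0.292 0 0 0 0;1 0.047 -0.292 0 0 0 0;1 0.047 -0.292 0 0 0 0;1 0.047 -0.292 0 0 0 0"
}}

```text
t: 16.68
eef_pos: [0.5597, 0.1449, 0.118]
tool_rot: [-0.0, 0.999, 0.04, 0.0]
contact_force: [0.5, -0.6, -0.4]
gripper_width: 0.453
```

>>> {"fn": "apply_moves", "kwargs": {
  "moves": "1 0.047 -0.292 0 0 0 0;1 0.047 -0.291 0 0 0 0;1 0 0 0 0 0 0;1 0 0 0 0 0 0;1 0 0 0 0 0 0;1 0 0 0 0 0 0"
}}

```text
t: 17.18
eef_pos: [0.5657, 0.2118, 0.1176]
tool_rot: [0.0, 0.999, 0.039, 0.0]
contact_force: [0.3, -0.4, -0.0]
gripper_width: 0.449
```

```bash
python3 - <<'E'
from h import *
avg(3)
s,t=cams(); save(s,"g1.png",(290,190,460,350),4)
goto([.5667,.2133,.028],.077); print(bot.get_obs()["gripper_width"])
E
```

```text
[[0.5657 0.2117 0.1176]
 [0.5658 0.2118 0.1176]
 [0.5657 0.2121 0.1175]]
tcp [0.5657 0.2127 0.1174] yaw 4.51 tilt [ 0. -0.] total shift [ 0.009 -0.004  0.745] dist 0.089
turn rz units 0.03
shift after turn [ 0.009 -0.004  0.745]
0.4496825032346241
```

View pics/g1.png

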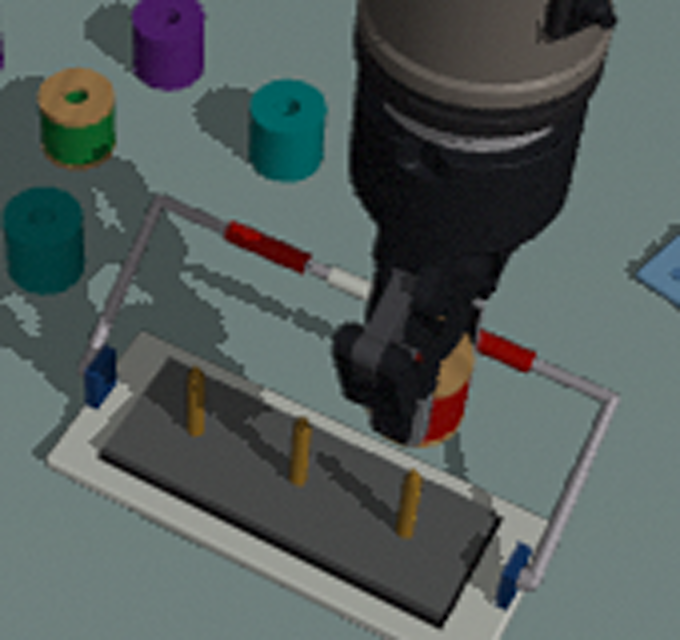

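>>> {"fn": "apply_moves", "kwargs": {
  "moves": "1 0.009 -0.004 0.15 0 0 0;1 0 0 0.15 0 0 0;1 0 0 0.1 0 0 0;1 0 0 0.1 0 0 0;1 0 0 0.08 0 0 0;1 0 0 0.08 0 0 0;1 0 0 0.06 0 0 0;1 0 0 0 0 0 0;1 0 0 0 0 0 0"
}}

```text
t: 18.18
eef_pos: [0.5667, 0.2142, 0.0308]
tool_rot: [0.0, 0.999, 0.04, -0.0]
contact_force: [0.3, 0.6, -0.6]
gripper_width: 0.451
```

```bash
python3 - <<'E'
from h import *
s,t=cams(); save(s,"g2.png",(290,190,460,350),4)
goto([.5667,.2133,.0288],.077); o=bot.get_obs(); print(o["gripper_width"],o["contact_force"])
E
```

```text
tcp [0.567  0.2144 0.0314] yaw 4.6 tilt [0.0006 0.0003] total shift [-0.003  0.009  0.021] dist 0.003
turn rz units 0.05
shift after turn [-0.003  0.009  0.021]
0.4481172088339598 [ 0.1247574  -0.25688176  1.42303049]
```

View pics/g2.png

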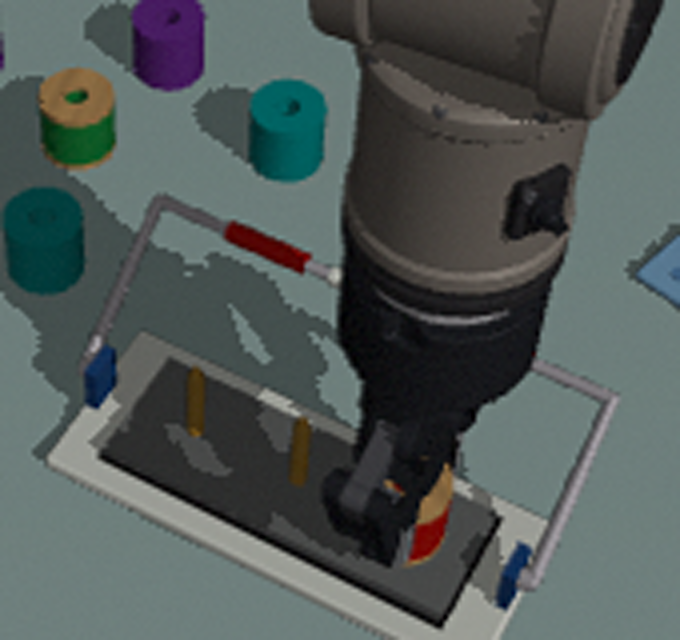

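>>> {"fn": "apply_moves", "kwargs": {
  "moves": "1 0 0 0.01 0 0 0;-0.4 0 0 0 0 0 0;-0.4 0 0 0 0 0 0;-0.4 0 0 0 0 0 0;-0.4 0 0 0 0 0 0;-0.4 0 0 -0.2 0 0 0;-0.4 0 0 -0.25 0 0 0;-0.4 0 0 -0.25 0 0 0;-0.4 0 0 0 0 0 0;-0.4 0 0 0 0 0 0"
}}

```text
t: 19.12
eef_pos: [0.5679, 0.2148, 0.1156]
tool_rot: [-0.001, 0.999, 0.04, 0.002]
contact_force: [-1.0, -0.6, -0.1]
gripper_width: 0.699
```

```bash
python3 - <<'E'
from h import *
s,t=cams(); save(s,"g3.png",(240,170,450,350),3); save(t,"g4.png",(180,150,440,320),3)
goto([.4503,-.0475,.115],.077); o=bot.get_obs(); print(o["gripper_width"],o["contact_force"])
E
```

```text
tcp [0.566  0.2143 0.1131] yaw 4.62 tilt [-0.001  -0.0001] total shift [-1.137  2.097 -0.015] dist 0.286
turn rz units 0.05
shift after turn [-1.129  2.101 -0.015]
0.7012667495897141 [-0.3108619   0.26265229 -0.62977673]
```

View pics/g3.png

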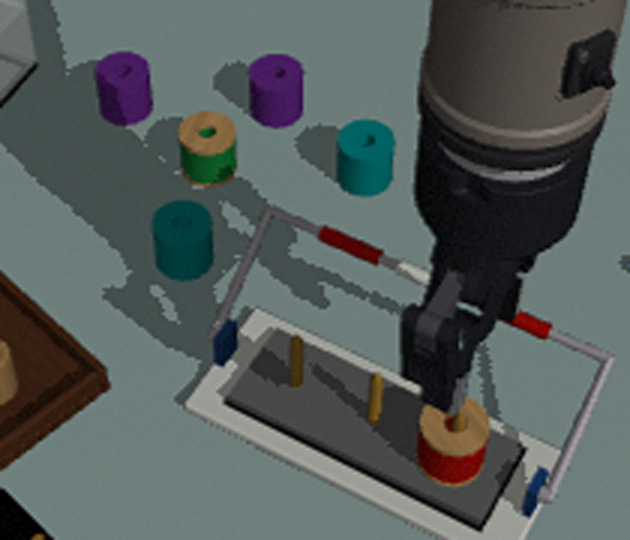

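View pics/g4.png

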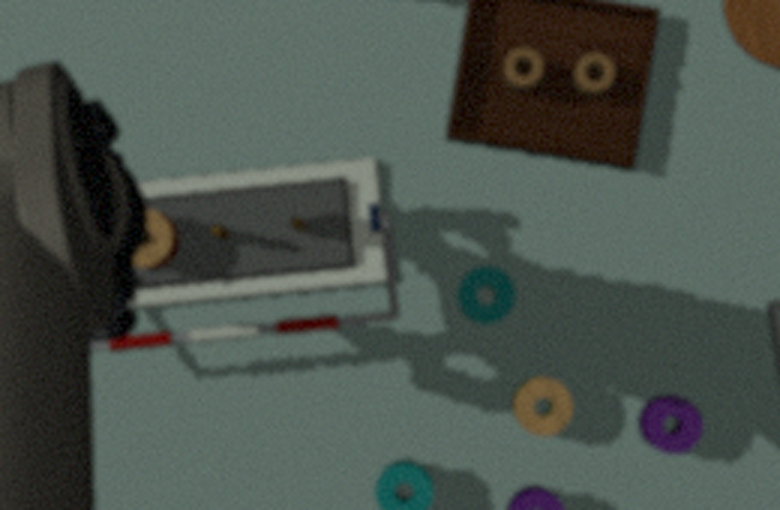

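>>> {"fn": "apply_moves", "kwargs": {
  "moves": "-0.4 -0.142 0.262 0 0 0 0;-0.4 -0.142 0.262 0 0 0 0;-0.4 -0.142 0.262 0 0 0 0;-0.4 -0.142 0.262 0 0 0 0;-0.4 -0.142 0.262 0 0 0 0;-0.4 -0.142 0.262 0 0 0 0;-0.4 -0.142 0.262 0 0 0 0;-0.4 -0.142 0.262 0 0 0 0;-0.4 0 0 0 0 0 -1;-0.4 0 0 0 0 0 -1;-0.4 0 0 0 0 0 -1;-0.4 0 0 0 0 0 -1"
}}

```text
t: 20.22
eef_pos: [0.4498, -0.0476, 0.1126]
tool_rot: [-0.0, 0.984, 0.18, -0.001]
contact_force: [-0.1, 0.1, 1.2]
gripper_width: 0.703
```

>>> {"fn": "apply_moves", "kwargs": {
  "moves": "-0.4 0 0 0 0 0 -1;-0.4 0 0 0 0 0 -1;-0.4 0 0 0 0 0 -1;-0.4 0 0 0 0 0 -1;-0.4 0 0 0 0 0 -1;-0.4 0 0 0 0 0 -1;-0.4 0 0 0 0 0 -1;-0.4 0 0 0 0 0 -1;-0.4 0 0 0 0 0 -1;-0.4 0 0 0 0 0 -1;-0.4 0 0 0 0 0 -1;-0.4 0 0 0 0 0 0"
}}

```text
t: 21.22
eef_pos: [0.4499, -0.0474, 0.1126]
tool_rot: [-0.001, 0.845, 0.535, -0.001]
contact_force: [-0.6, -0.7, 0.9]
gripper_width: 0.702
```

```bash
python3 - <<'E'
from h import *
avg(2)
s,t=cams(); save(s,"i1.png",(220,130,420,290),4);
goto([.4503,-.0475,.009],np.radians(64.6)); o=bot.get_obs(); print(o["gripper_width"],o["contact_force"],o["q"].round(2))
E
```

```text
[[ 0.45   -0.0474  0.1127]
 [ 0.4502 -0.0474  0.1129]]
tcp [ 0.4505 -0.0474  0.1132] yaw 64.5 tilt [-0.0011 -0.0001] total shift [-0.001 -0.     0.868] dist 0.104
turn rz units -0.02
shift after turn [-0.001 -0.     0.868]
0.7014254254200908 [ 0.00166706 -0.08274763 -0.70855555] [-0.26  0.29  0.27  2.19 -0.12  0.68  1.22]
```

View pics/i1.png

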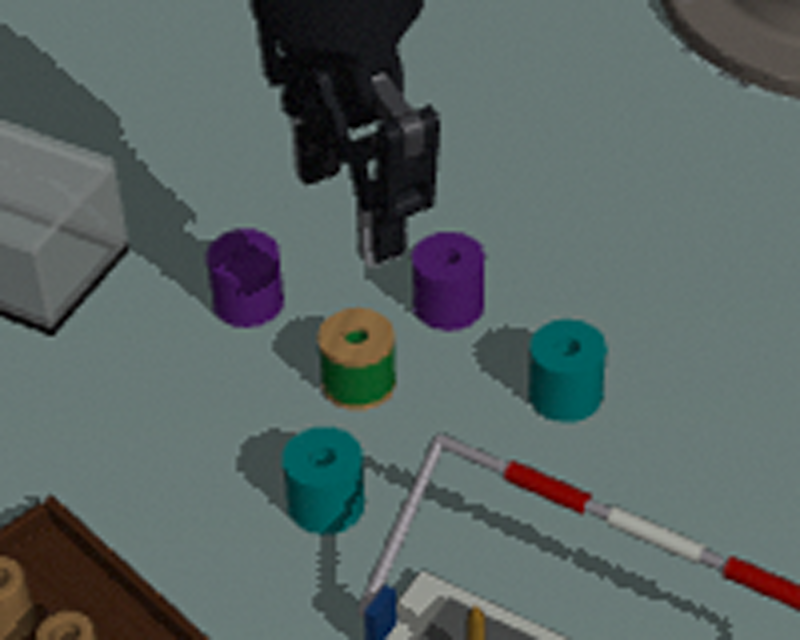

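>>> {"fn": "apply_moves", "kwargs": {
  "moves": "-0.4 0 0 0.25 0 0 0;-0.4 0 0 0.25 0 0 0;-0.4 0 0 0.2 0 0 0;-0.4 0 0 0.12 0 0 0;-0.4 0 0 0.04 0 0 0;-0.4 0 0 0 0 0 0;-0.4 0 0 0 0 0 0;-0.4 0 0 0 0 0 0"
}}

```text
t: 22.08
eef_pos: [0.4518, -0.0474, 0.0114]
tool_rot: [0.0, 0.845, 0.534, 0.001]
contact_force: [0.3, 0.4, 0.8]
gripper_width: 0.701
```

```bash
python3 - <<'E'
from h import *
s,t=cams(); save(s,"i2.png",(220,130,420,290),4);
goto([.4503,-.0475,.009],np.radians(64.6)); o=bot.get_obs(); print(o["gripper_width"],o["contact_force"],o["q"].round(2))
E
```

```text
tcp [ 0.4518 -0.0474  0.0115] yaw 64.59 tilt [0.0021 0.0001] total shift [-0.007 -0.011  0.021] dist 0.003
turn rz units -0.0
shift after turn [-0.007 -0.011  0.021]
0.7014045823866548 [-0.01104913 -0.30263662  0.28418382] [-0.19  0.49  0.19  2.24 -0.22  0.43  1.3 ]
```

View pics/i2.png

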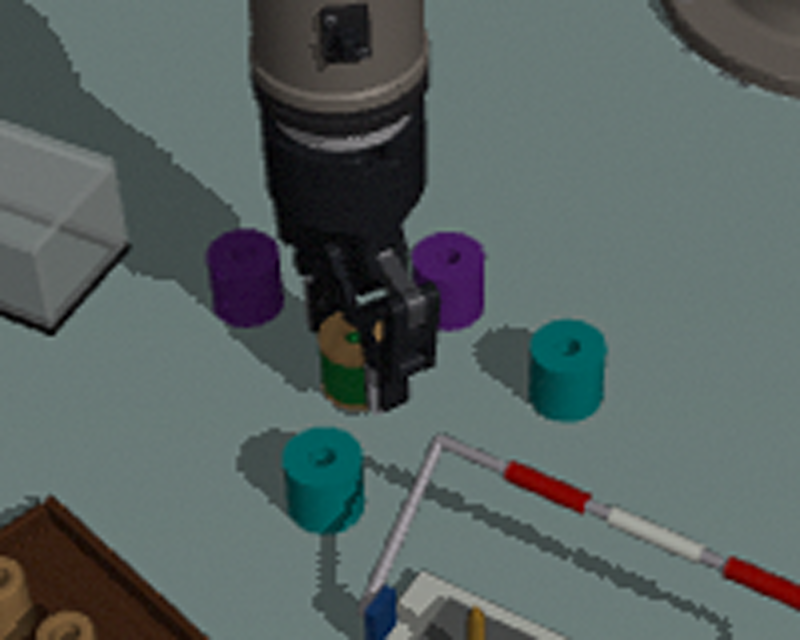

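>>> {"fn": "apply_moves", "kwargs": {
  "moves": "-0.4 0 -0.01 0 0 0 0;-0.4 0 0 0 0 0 0;1 0 0 0 0 0 0;1 0 0 0 0 0 0;1 0 0 0 0 0 0;1 0 0 0 0 0 0;1 0 0 0 0 0 0;1 0 0 0 0 0 0;1 0 0 -0.1 0 0 0;1 0 0 -0.25 0 0 0;1 0 0 -0.25 0 0 0;1 0 0 -0.25 0 0 0"
}}

```text
t: 23.18
eef_pos: [0.4492, -0.047, 0.1134]
tool_rot: [-0.0, 0.845, 0.534, -0.001]
contact_force: [0.3, -0.2, -1.1]
gripper_width: 0.428
```

>>> {"fn": "apply_moves", "kwargs": {
  "moves": "1 0 0 -0.05 0 0 1;1 0 0 0 0 0 1;1 0 0 0 0 0 1;1 0 0 0 0 0 1;1 0 0 0 0 0 1;1 0 0 0 0 0 1;1 0 0 0 0 0 1;1 0 0 0 0 0 1;1 0 0 0 0 0 1;1 0 0 0 0 0 1;1 0 0 0 0 0 1;1 0 0 0 0 0 1"
}}

```text
t: 24.18
eef_pos: [0.4496, -0.0469, 0.1184]
tool_rot: [-0.0, 0.99, 0.143, -0.0]
contact_force: [-0.6, 0.2, -0.8]
gripper_width: 0.434
```

>>> {"fn": "apply_moves", "kwargs": {
  "moves": "1 0 0 0 0 0 1;1 0 0 0 0 0 1;1 0 0 0 0 0 1;1 0 0 0 0 0 0"
}}

```text
t: 24.52
eef_pos: [0.4497, -0.0468, 0.1184]
tool_rot: [0.0, 0.999, 0.039, -0.0]
contact_force: [0.5, 0.2, 0.1]
gripper_width: 0.431
```

```bash
python3 - <<'E'
from h import *
avg(2)
s,t=cams(); save(s,"i3.png",(220,130,420,290),4);
goto([.5742,.1113,.12],.079); o=bot.get_obs(); print(o["gripper_width"],o["contact_force"],o["q"].round(2))
E
```

```text
[[ 0.4497 -0.0468  0.1184]
 [ 0.4497 -0.0468  0.1184]]
tcp [ 0.4498 -0.0468  0.1185] yaw 4.71 tilt [-0.0001  0.0001] total shift [ 1.141 -1.228 -0.013] dist 0.201
turn rz units 0.05
shift after turn [ 1.138 -1.232 -0.013]
0.4273860507308164 [ 0.66639134  0.00154033 -0.561102  ] [-0.48  0.3   0.52  2.2  -0.23  0.69  0.29]
```

View pics/i3.png

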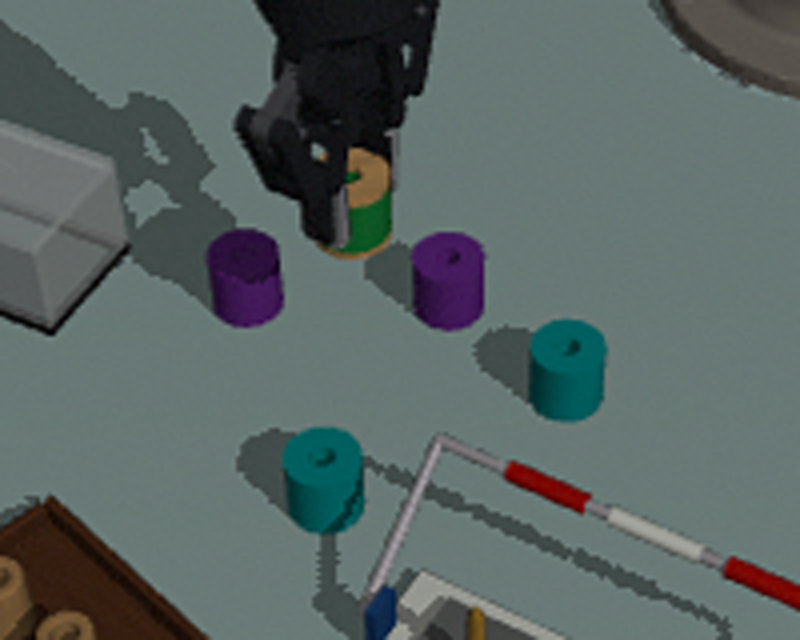

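>>> {"fn": "apply_moves", "kwargs": {
  "moves": "1 0.19 -0.205 0 0 0 0;1 0.19 -0.205 0 0 0 0;1 0.19 -0.205 0 0 0 0;1 0.19 -0.205 0 0 0 0;1 0.19 -0.205 0 0 0 0;1 0.19 -0.203 0 0 0 0;1 0 0 0 0 0 0;1 0 0 0 0 0 0;1 0 0 0 0 0 0;1 0 0 0 0 0 0"
}}

```text
t: 25.55
eef_pos: [0.5736, 0.1095, 0.1183]
tool_rot: [0.0, 0.999, 0.039, -0.001]
contact_force: [-0.5, 0.2, -0.7]
gripper_width: 0.428
```

```bash
python3 - <<'E'
from h import *
avg(3)
s,t=cams(); save(s,"i4.png",(290,190,460,350),4);
goto([.5742,.1113,.03],.079); o=bot.get_obs(); print(o["gripper_width"],o["contact_force"],o["q"].round(2))
E
```

```text
[[0.5737 0.1095 0.1184]
 [0.5738 0.1096 0.1186]
 [0.574  0.1099 0.1186]]
tcp [0.5742 0.1103 0.1186] yaw 4.55 tilt [-0.0001  0.0001] total shift [ 0.001 -0.008  0.739] dist 0.089
turn rz units 0.01
shift after turn [ 0.001 -0.008  0.739]
0.4289982699853774 [-0.38496703  0.11821791 -0.27826026] [-0.65  0.5   0.46  1.9  -0.3   0.81  0.05]
```

View pics/i4.png

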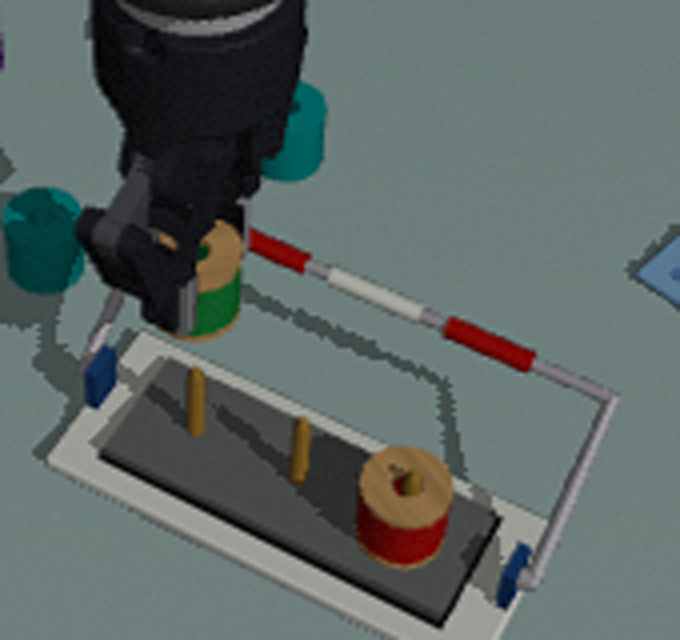

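>>> {"fn": "apply_moves", "kwargs": {
  "moves": "1 0.001 -0.005 0.15 0 0 0;1 0 0 0.15 0 0 0;1 0 0 0.1 0 0 0;1 0 0 0.1 0 0 0;1 0 0 0.08 0 0 0;1 0 0 0.08 0 0 0;1 0 0 0.06 0 0 0;1 0 0 0.015 0 0 0;1 0 0 0 0 0 0;1 0 0 0 0 0 0"
}}

```text
t: 26.63
eef_pos: [0.5748, 0.1116, 0.0306]
tool_rot: [-0.0, 0.999, 0.04, 0.0]
contact_force: [-0.4, 0.2, -0.3]
gripper_width: 0.433
```

```bash
python3 - <<'E'
from h import *
s,t=cams(); save(s,"i5.png",(290,190,460,350),4);
goto([.5742,.1113,.0295],.079); o=bot.get_obs(); print(o["gripper_width"],o["contact_force"],o["q"].round(2))
E
```

```text
tcp [0.575  0.1117 0.0309] yaw 4.6 tilt [0.001  0.0004] total shift [-0.007  0.003  0.011] dist 0.002
turn rz units 0.02
shift after turn [-0.007  0.003  0.011]
0.4286770928474869 [-0.25584021  0.31142174 -0.31489654] [-0.59  0.62  0.39  1.94 -0.37  0.65  0.11]
```

View pics/i5.png

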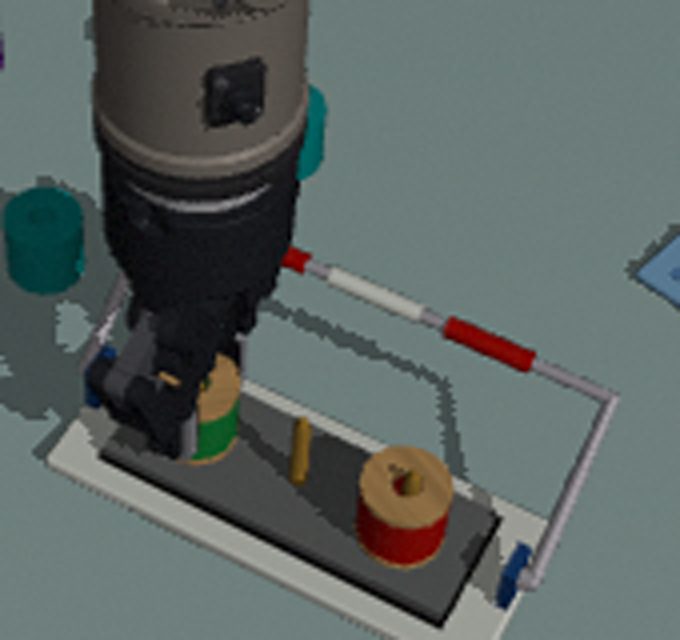

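>>> {"fn": "apply_moves", "kwargs": {
  "moves": "-0.4 0 0 0 0 0 0;-0.4 0 0 0 0 0 0;-0.4 0 0 0 0 0 0;-0.4 0 0 0 0 0 0;-0.4 0 0 -0.2 0 0 0;-0.4 0 0 -0.25 0 0 0;-0.4 0 0 -0.25 0 0 0;-0.4 0 0 -0.25 0 0 0;-0.4 0 0 -0.25 0 0 0;-0.4 0 0 0 0 0 0;-0.4 0 0 0 0 0 0"
}}

```text
t: 27.65
eef_pos: [0.5756, 0.1119, 0.1762]
tool_rot: [-0.001, 0.999, 0.04, 0.002]
contact_force: [0.5, 0.4, -1.3]
gripper_width: 0.699
```

```bash
python3 - <<'E'
from h import *
s,t=cams(); save(s,"j1.png",(140,130,340,290),4);save(t,"j2.png",(410,210,570,320),5); save(s,"j3.png",(290,190,460,350),4)
for n in("lid_grip","lid"):
  for p,l in((s,"s"),(t,"t")):
    for r in nets.spot_point(p,n)[:2]: print(n,l,r["score"],np.round(r["location"],1),atz(p,r["location"],.088 if n=="lid_grip" else 0).round(4))
o=bot.get_obs(); print(o["eef_pos"],o["t"])
E
```

```text
lid_grip s 0.92 [199.2 159.1] [ 0.492 -0.303  0.088]
lid_grip s 0.69 [228.3 293.7] [ 0.712  -0.0145  0.088 ]
lid_grip t 0.64 [496.2 260.4] [ 0.4938 -0.3018  0.088 ]
lid_grip t 0.56 [485.6 262.5] [ 0.4903 -0.2817  0.088 ]
lid s 0.72 [205.2 189.8] [ 0.4953 -0.3072  0.    ]
lid s 0.34 [471.4 258.9] [0.3413 0.2674 0.    ]
lid t 0.67 [482.3 263. ] [ 0.4889 -0.2993  0.    ]
[0.57370638 0.11141892 0.17302276] 27.95
```

View pics/j1.png

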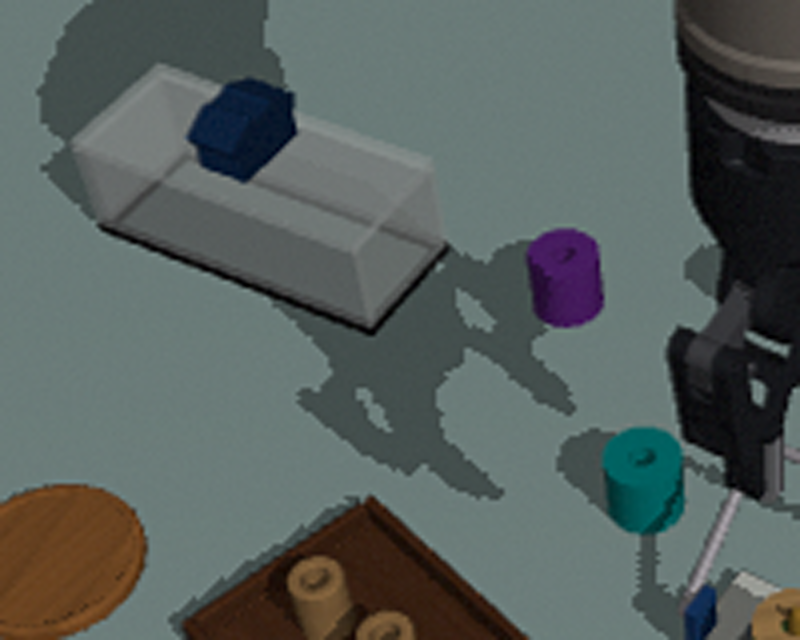

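View pics/j2.png

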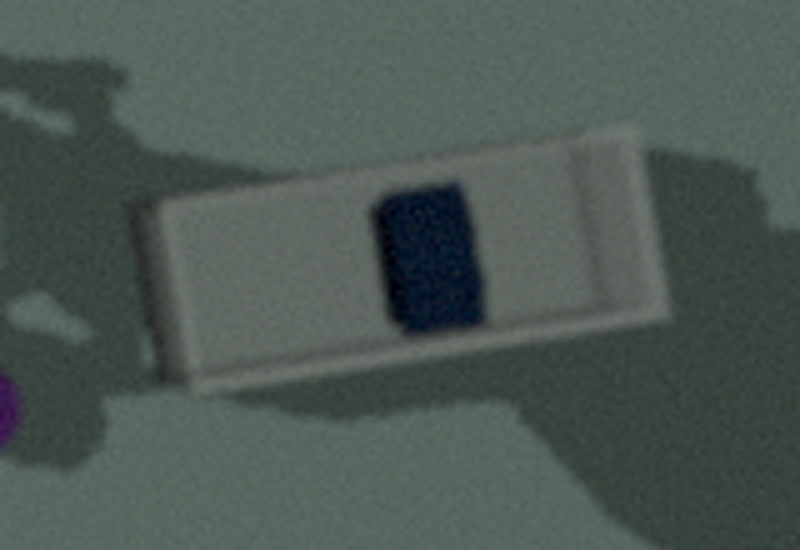

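View pics/j3.png

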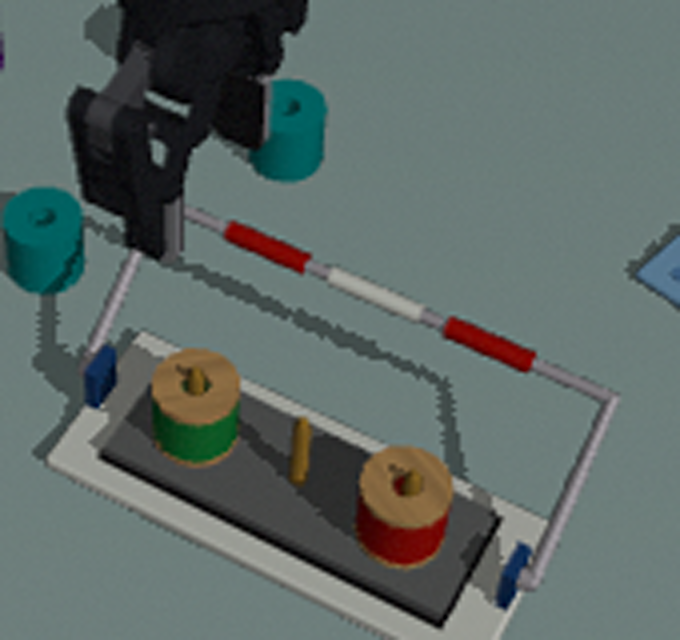

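```bash
python3 - <<'E'
from h import *
s,t=cams()
T=lambda u,v:((u+.5)/5-.5+410,(v+.5)/5-.5+210)
S=lambda u,v:((u+.5)/4-.5+140,(v+.5)/4-.5+130)
a,b=.038,.093
ot=[(t,(a,b,.066),T(158,205)),(t,(a,-b,.066),T(640,129)),(t,(-a,-b,.066),T(669,317)),(t,(-a,b,.066),T(191,390))]
os=[(s,(a,b,0),S(372,332)),(s,(a,-b,0),S(100,227)),(s,(-a,b,0),S(448,247)),(s,(-a,-b,.066),S(160,65)),(s,(a,-b,.066),S(72,148)),(s,(-a,b,.066),S(435,160)),(s,(a,b,.066),S(355,255))]
for o in (ot,os,ot+os):
    v,r=fitpose(o,[.49,-.3,.1]); print(v.round(4),np.degrees(v[2]).round(2),r.round(1).tolist())
overlay(t,v,LID,"k_t.png",(410,210,570,320),5)
overlay(s,v,LID,"k_s.png",(140,130,280,230),5)
E
```

```text
[ 0.4916 -0.301   0.1311] 7.51 [[0.3, -1.1], [-0.6, -0.6], [0.3, 0.8], [0.0, 0.9]]
[ 0.4913 -0.3009  0.1418] 8.12 [[0.4, 1.2], [0.6, 1.4], [0.7, 0.7], [-0.4, -0.3], [-0.6, -1.4], [-0.1, -0.2], [-0.5, -2.1]]
[ 0.4913 -0.3009  0.137 ] 7.85 [[0.2, -0.7], [-0.8, -0.7], [0.3, 0.6], [0.2, 1.3], [0.2, 1.3], [0.6, 1.2], [0.7, 0.8], [-0.2, -0.4], [-0.5, -1.6], [-0.1, -0.0], [-0.7, -2.0]]
```

View pics/k_t.png

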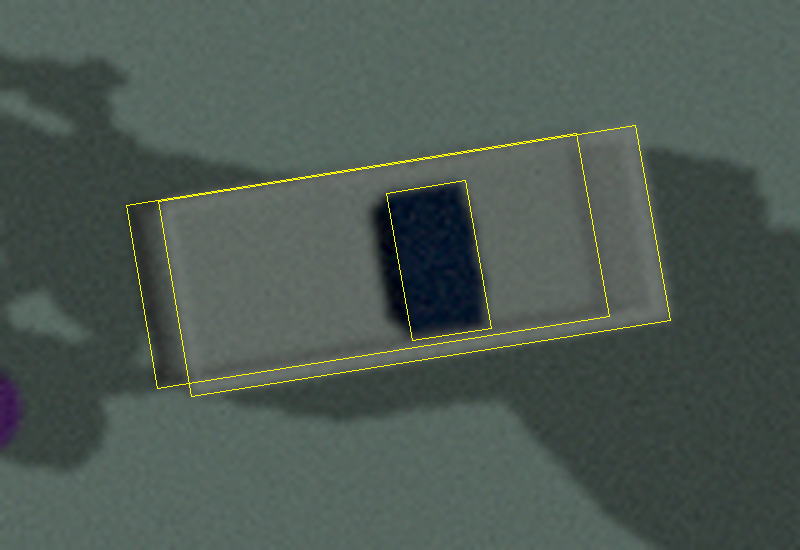

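View pics/k_s.png

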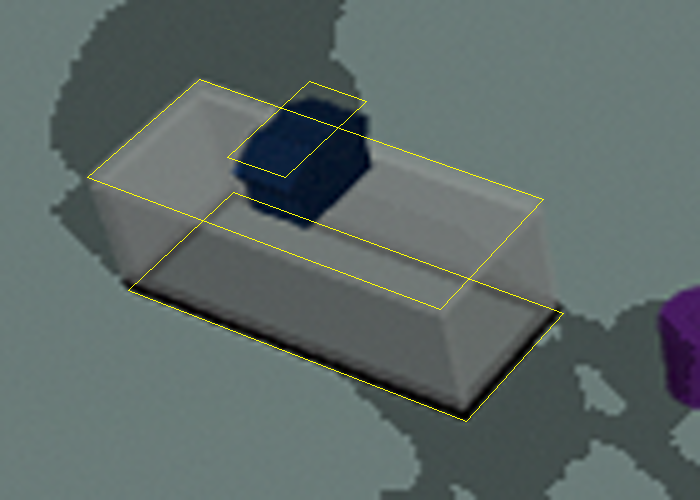

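>>> {"fn": "apply_moves", "kwargs": {
  "moves": "-0.4 0 0 0 0 0 1;-0.4 0 0 0 0 0 1;-0.4 0 0 0 0 0 1;-0.4 0 0 0 0 0 1;-0.4 0 0 0 0 0 1;-0.4 0 0 0 0 0 1;-0.4 0 0 0 0 0 1;-0.4 0 0 0 0 0 1;-0.4 0 0 0 0 0 1;-0.4 0 0 0 0 0 1;-0.4 0 0 0 0 0 1;-0.4 0 0 0 0 0 1"
}}

```text
t: 29.05
eef_pos: [0.5743, 0.1116, 0.1739]
tool_rot: [0.0, 0.929, -0.371, -0.0]
contact_force: [-0.9, 0.0, -0.0]
gripper_width: 0.703
```

>>> {"fn": "apply_moves", "kwargs": {
  "moves": "-0.4 0 0 0 0 0 1;-0.4 0 0 0 0 0 1;-0.4 0 0 0 0 0 1;-0.4 0 0 0 0 0 1;-0.4 0 0 0 0 0 1;-0.4 0 0 0 0 0 1;-0.4 0 0 0 0 0 1;-0.4 0 0 0 0 0 1;-0.4 0 0 0 0 0 1;-0.4 0 0 0 0 0 0.7;-0.4 0 0 0 0 0 0"
}}

```text
t: 29.97
eef_pos: [0.5743, 0.1117, 0.1738]
tool_rot: [0.001, 0.753, -0.658, -0.0]
contact_force: [0.2, 0.9, -0.1]
gripper_width: 0.702
```

```bash
python3 - <<'E'
from h import *
goto([.4915,-.301,.15],np.radians(97.8)); o=bot.get_obs(); print(o["gripper_width"],o["contact_force"],o["q"].round(2))
E
```

```text
tcp [0.5743 0.1117 0.1738] yaw -82.28 tilt [-0.0007 -0.0008] total shift [3.315 1.145 0.201] dist 0.422
turn rz units -0.02
shift after turn [3.313 1.15  0.201]
0.7018757357551367 [ 0.18226879  0.860871   -0.08705678] [-0.95  0.53  0.89  1.87 -0.49  0.97 -1.27]
```

>>> {"fn": "apply_moves", "kwargs": {
  "moves": "-0.4 0.276 0.0955 0 0 0 0;-0.4 0.276 0.0955 0 0 0 0;-0.4 0.276 0.0955 0 0 0 0;-0.4 0.276 0.0955 0 0 0 0;-0.4 0.276 0.0955 0 0 0 0;-0.4 0.276 0.0955 0 0 0 0;-0.4 0.276 0.0955 0 0 0 0;-0.4 0.276 0.0955 0 0 0 0;-0.4 0.276 0.0955 0 0 0 0;-0.4 0.276 0.0955 0 0 0 0;-0.4 0.276 0.0955 0 0 0 0;-0.4 0.276 0.0955 0 0 0 0"
}}

```text
t: 30.97
eef_pos: [0.4916, -0.3024, 0.1741]
tool_rot: [-0.0, 0.754, -0.657, -0.0]
contact_force: [1.0, 0.8, 0.6]
gripper_width: 0.7
```

>>> {"fn": "apply_moves", "kwargs": {
  "moves": "-0.4 0 0 0.2 0 0 0;-0.4 0 0 0 0 0 0;-0.4 0 0 0 0 0 0;-0.4 0 0 0 0 0 0"
}}

```text
t: 31.3
eef_pos: [0.4926, -0.3002, 0.1505]
tool_rot: [-0.0, 0.754, -0.657, -0.0]
contact_force: [0.3, 0.5, -0.0]
gripper_width: 0.699
```

```bash
python3 - <<'E'
from h import *
avg(2)
s,t=cams(); save(s,"l1.png",(120,60,320,220),4)
goto([.4915,-.301,.072],np.radians(97.8)); o=bot.get_obs(); print(o["gripper_width"],o["contact_force"],o["q"].round(2))
E
```

```text
[[ 0.493  -0.3001  0.1508]
 [ 0.4931 -0.3001  0.151 ]]
tcp [ 0.493  -0.3002  0.1509] yaw -82.09 tilt [ 0.0011 -0.0001] total shift [0.005 0.014 0.658] dist 0.079
turn rz units 0.03
shift after turn [0.005 0.014 0.658]
0.7018735357423246 [0.1909349  0.20908502 0.09584893] [-0.18  0.54  0.85  1.91 -0.51  0.92 -0.52]
```

View pics/l1.png

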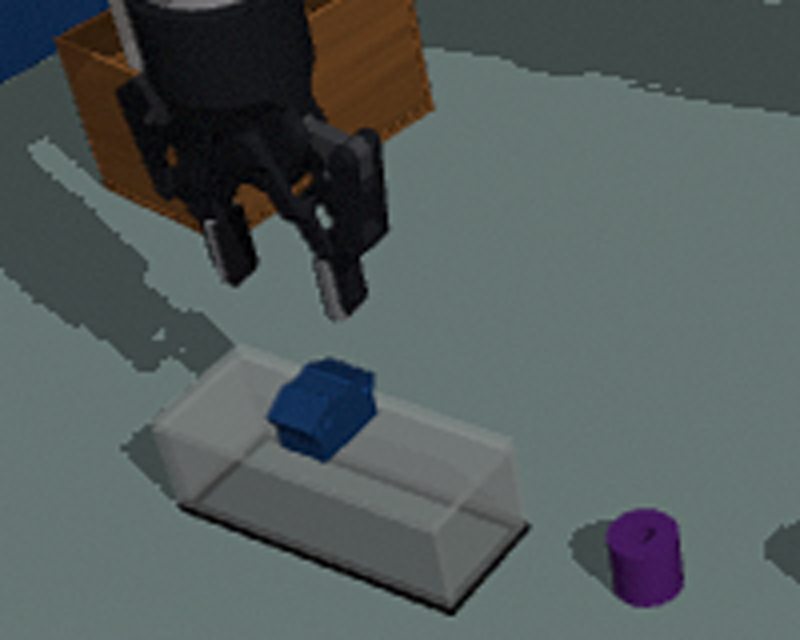

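>>> {"fn": "apply_moves", "kwargs": {
  "moves": "-0.4 0.005 0.012 0.15 0 0 0;-0.4 0 0 0.15 0 0 0;-0.4 0 0 0.15 0 0 0;-0.4 0 0 0.1 0 0 0;-0.4 0 0 0.07 0 0 0;-0.4 0 0 0.03 0 0 0;-0.4 0 0 0 0 0 0;-0.4 0 0 0 0 0 0;-0.4 0 0 0 0 0 0"
}}

```text
t: 32.25
eef_pos: [0.4914, -0.302, 0.0731]
tool_rot: [-0.0, 0.754, -0.657, 0.001]
contact_force: [-0.1, 0.3, 0.1]
gripper_width: 0.701
```

```bash
python3 - <<'E'
from h import *
s,t=cams(); save(s,"l2.png",(120,60,320,220),4)
goto([.4915,-.301,.072],np.radians(97.8)); o=bot.get_obs(); print(o["gripper_width"],o["contact_force"],o["q"].round(2))
E
```

```text
tcp [ 0.4913 -0.3019  0.073 ] yaw -82.19 tilt [ 0.0012 -0.0004] total shift [-0.007 -0.003  0.008] dist 0.001
turn rz units 0.0
shift after turn [-0.007 -0.003  0.008]
0.701862271240263 [-0.57529041 -0.17383553 -0.66752846] [-0.1   0.64  0.75  1.96 -0.61  0.78 -0.44]
```

View pics/l2.png

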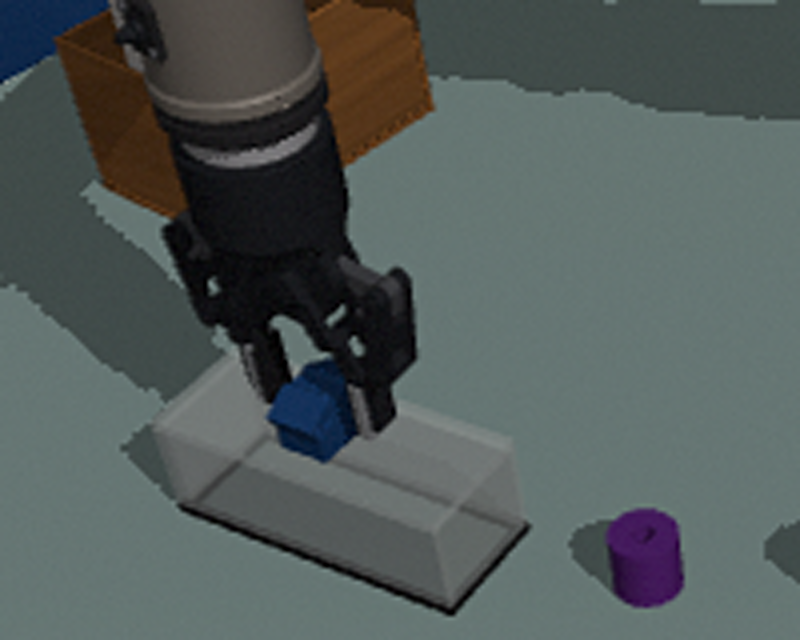

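Centred; close with a firmer grip and lift.

>>> {"fn": "apply_moves", "kwargs": {
  "moves": "1 0 0 0 0 0 0;1 0 0 0 0 0 0;1 0 0 0 0 0 0;1 0 0 0 0 0 0;1 0 0 0 0 0 0;1 0 0 0 0 0 0;1 0 0 0 0 0 0;1 0 0 0 0 0 0",
  "force": 60
}}

```text
t: 33.02
eef_pos: [0.4912, -0.3019, 0.0728]
tool_rot: [-0.0, 0.754, -0.657, 0.0]
contact_force: [0.1, 0.1, 5.2]
gripper_width: 0.341
```

```bash
python3 - <<'E'
from h import *
goto([.5704,.162,.2],np.radians(94.5)); o=bot.get_obs(); print(o["gripper_width"],o["contact_force"],o["q"].round(2))
E
```

```text
tcp [ 0.4912 -0.3019  0.0728] yaw -82.2 tilt [ 0.0009 -0.0002] total shift [-3.74  -1.179 -1.06 ] dist 0.487
turn rz units 0.83
shift after turn [-3.802 -0.962 -1.06 ]
0.34059174832047173 [0.12476968 0.11308117 5.2463174 ] [-0.1   0.64  0.75  1.96 -0.61  0.78 -0.44]
```

>>> {"fn": "apply_moves", "kwargs": {
  "moves": "1 0 0 -0.1 0 0 0;1 0 0 -0.2 0 0 0;1 0 0 -0.2 0 0 0;1 0 0 -0.2 0 0 0;1 0 0 -0.2 0 0 0;1 0 0 -0.1 0 0 0;1 0 0 0 0 0 0.42;1 0 0 0 0 0 0.41;1 0 0 0 0 0 0;1 0 0 0 0 0 0"
}}

```text
t: 33.85
eef_pos: [0.49, -0.3009, 0.1907]
tool_rot: [0.001, 0.734, -0.679, -0.001]
contact_force: [-1.0, 0.6, -1.9]
gripper_width: 0.339
```

```bash
python3 - <<'E'
from h import *
s=imaging.read_camera("scene"); save(s,"m1.png",(80,20,340,220),3)
goto([.5704,.162,.19],np.radians(94.5)); o=bot.get_obs(); print(o["gripper_width"],o["contact_force"],o["torque"],o["q"].round(2))
E
```

```text
tcp [ 0.4901 -0.301   0.1908] yaw -85.51 tilt [-0.0026  0.0008] total shift [-3.794 -0.969  0.008] dist 0.47
turn rz units -0.0
shift after turn [-3.794 -0.97   0.008]
0.3377495853756426 [ 0.02483577 -0.40192623 -1.59891849] [-0.03361517 -0.03497302  0.00325894] [-0.23  0.49  0.91  1.88 -0.46  1.   -0.61]
```

View pics/m1.png

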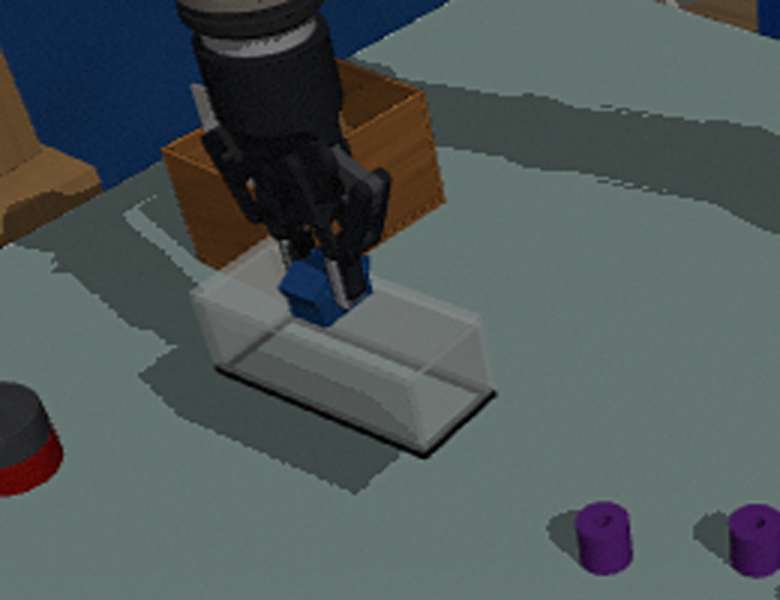

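>>> {"fn": "apply_moves", "kwargs": {
  "moves": "1 -0.271 -0.069 0 0 0 0;1 -0.271 -0.069 0 0 0 0;1 -0.271 -0.069 0 0 0 0;1 -0.271 -0.069 0 0 0 0;1 -0.271 -0.069 0 0 0 0;1 -0.271 -0.069 0 0 0 0;1 -0.271 -0.069 0 0 0 0;1 -0.271 -0.069 0 0 0 0;1 -0.271 -0.069 0 0 0 0;1 -0.271 -0.069 0 0 0 0;1 -0.271 -0.069 0 0 0 0;1 -0.271 -0.069 0 0 0 0"
}}

```text
t: 34.9
eef_pos: [0.5589, 0.0968, 0.1914]
tool_rot: [0.001, 0.734, -0.679, -0.0]
contact_force: [0.6, -0.8, -2.6]
gripper_width: 0.339
```

>>> {"fn": "apply_moves", "kwargs": {
  "moves": "1 -0.2 -0.07 0 0 0 0;1 -0.2 -0.06 0 0 0 0;1 -0.1 0 0 0 0 0;1 0 0 0 0 0 0;1 0 0 0 0 0 0;1 0 0 0 0 0 0;1 0 0 0 0 0 0;1 0 0 0 0 0 0"
}}

```text
t: 35.57
eef_pos: [0.5702, 0.1545, 0.1924]
tool_rot: [0.0, 0.733, -0.68, 0.0]
contact_force: [-0.2, 0.3, -1.1]
gripper_width: 0.343
```

```bash
python3 - <<'E'
from h import *
avg(3)
s,t=cams(); save(s,"n1.png",(250,120,480,320),3)
goto([.5704,.162,.0828],np.radians(94.5)); o=bot.get_obs(); print(o["gripper_width"],o["contact_force"],o["torque"],o["q"].round(2))
E
```

```text
[[0.5703 0.1548 0.1925]
 [0.5702 0.1552 0.1924]
 [0.5703 0.1555 0.1924]]
tcp [0.5703 0.1559 0.1924] yaw -85.54 tilt [0.0001 0.0002] total shift [-0.05  -0.005  0.913] dist 0.11
turn rz units -0.01
shift after turn [-0.05  -0.005  0.913]
0.34085872957193786 [-0.18244634  0.83625842 -1.28751345] [-0.00150893 -0.00557476 -0.037208  ] [-1.04  0.53  0.92  1.84 -0.49  1.02 -1.41]
```

View pics/n1.png

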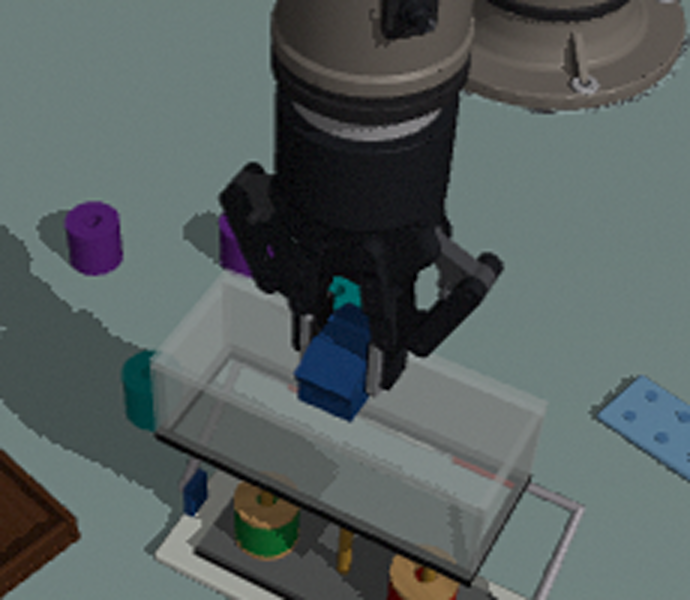

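>>> {"fn": "apply_moves", "kwargs": {
  "moves": "1 -0.042 0 0 0 0 0;1 0 0 0 0 0 0;1 0 0 0 0 0 0;1 0 0 0 0 0 0;1 0 0 0 0 0 0;1 0 0 0 0 0 0"
}}

```text
t: 36.32
eef_pos: [0.5698, 0.1612, 0.1923]
tool_rot: [0.0, 0.734, -0.679, 0.0]
contact_force: [0.3, -0.8, -2.2]
gripper_width: 0.344
```

```bash
python3 - <<'E'
from h import *
P=avg(3)
s,t=cams()
p,r=pose(); dz=p[2]-.0728
seg=[tuple((a[0],a[1],a[2]+dz) for a in q) for q in LID]
overlay(s,(p[0],p[1],np.radians(4.46)),seg,"n2.png",(280,170,440,330),4)
goto([.5702,.162,.0828],np.radians(94.5))
E
```

```text
[[0.5699 0.1611 0.1923]
 [0.5699 0.1612 0.1923]
 [0.5699 0.1612 0.1923]]
tcp [0.5699 0.1612 0.1923] yaw -85.52 tilt [0.0001 0.    ] total shift [-0.006 -0.003  0.913] dist 0.11
turn rz units -0.01
shift after turn [-0.006 -0.003  0.913]
```

View pics/n2.png

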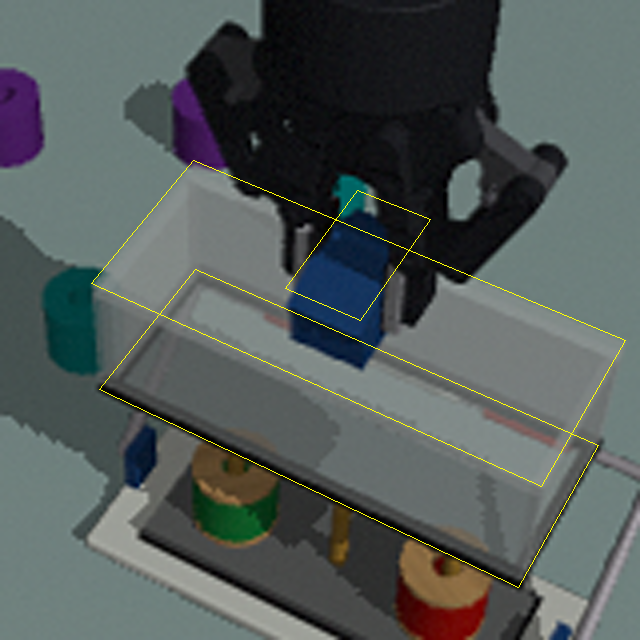

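>>> {"fn": "apply_moves", "kwargs": {
  "moves": "1 -0.006 -0.003 0.15 0 0 0;1 0 0 0.15 0 0 0;1 0 0 0.15 0 0 0;1 0 0 0.15 0 0 0;1 0 0 0.1 0 0 0;1 0 0 0.06 0 0 0;1 0 0 0 0 0 0;1 0 0 0 0 0 0;1 0 0 0 0 0 0;1 0 0 0 0 0 0"
}}

```text
t: 37.4
eef_pos: [0.5709, 0.1621, 0.1021]
tool_rot: [-0.001, 0.734, -0.679, 0.0]
contact_force: [0.2, 0.3, -2.0]
gripper_width: 0.338
```

```bash
python3 - <<'E'
from h import *
s,t=cams()
p,r=pose(); dz=p[2]-.0728
seg=[tuple((a[0],a[1],a[2]+dz) for a in q) for q in LID[:4]]
save(s,"n4.png",(280,190,440,350),4)
overlay(s,(.5702,.162,np.radians(4.45)),CAD[:8],"n3.png",(280,190,440,350),4)
goto([.5702,.162,.0828],np.radians(94.5)); o=bot.get_obs(); print(o["gripper_width"],o["contact_force"],o["torque"])
E
```

```text
tcp [0.5707 0.1622 0.1019] yaw -85.51 tilt [0.0012 0.0007] total shift [0.001 0.004 0.159] dist 0.019
turn rz units -0.0
shift after turn [0.001 0.004 0.159]
0.338887237937783 [-0.50353909  0.20964372 -1.67948761] [-0.02273176  0.00633775 -0.07389625]
```

View pics/n3.png

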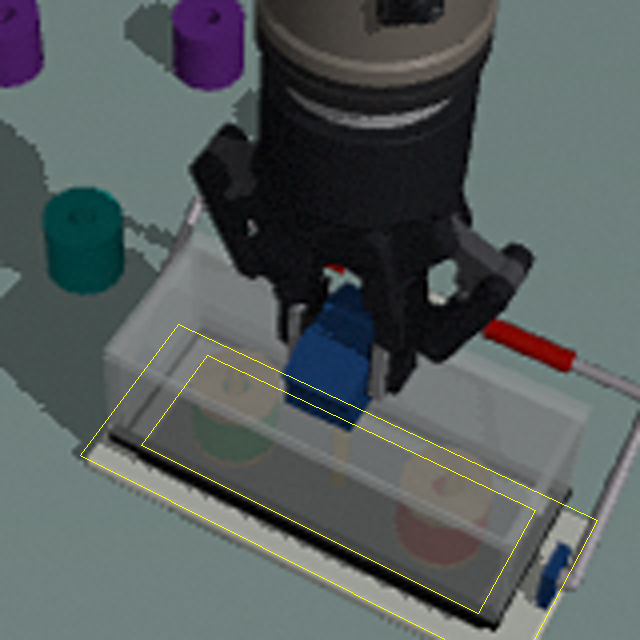

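>>> {"fn": "apply_moves", "kwargs": {
  "moves": "1 0 0.002 0.05 0 0 0;1 0 0 0.04 0 0 0;1 0 0 0.03 0 0 0;1 0 0 0.02 0 0 0;1 0 0 0.01 0 0 0;1 0 0 0 0 0 0;1 0 0 0 0 0 0"
}}

```text
t: 38.08
eef_pos: [0.57, 0.1619, 0.083]
tool_rot: [-0.0, 0.734, -0.679, 0.0]
contact_force: [0.1, -1.0, -2.0]
gripper_width: 0.337
```

```bash
python3 - <<'E'
from h import *
s,t=cams()
save(s,"n5.png",(280,190,440,350),4)
goto([.5702,.162,.0828],np.radians(94.5)); o=bot.get_obs(); print(o["gripper_width"],o["contact_force"],o["torque"])
E
```

```text
tcp [0.57  0.162 0.083] yaw -85.52 tilt [ 0.0001 -0.0001] total shift [-0.    -0.002  0.002] dist 0.0
turn rz units -0.0
shift after turn [-0.    -0.002  0.002]
0.33799460191480973 [-0.27679009 -0.24893148 -1.971819  ] [ 0.01587925 -0.01633704  0.02728274]
```

View pics/n5.png

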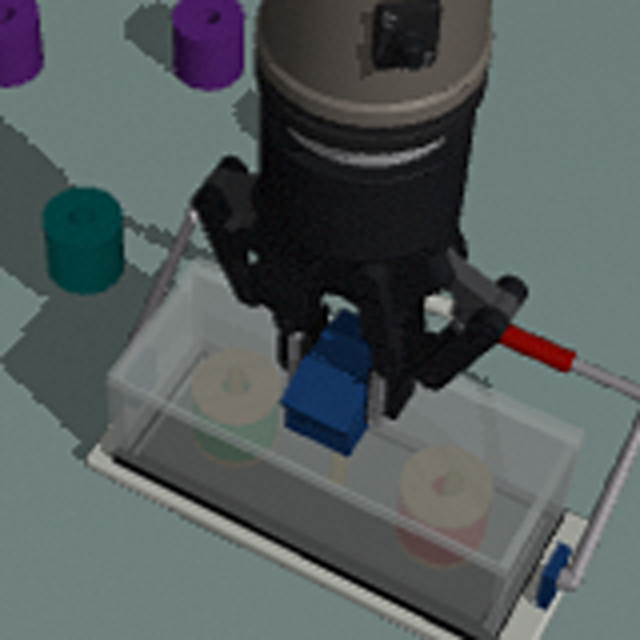

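>>> {"fn": "apply_moves", "kwargs": {
  "moves": "1 0 0 0.01 0 0 0;1 0 0 0 0 0 0;1 0 0 0.005 0 0 0;1 0 0 0 0 0 0;1 0 0 0 0 0 0"
}}

```text
t: 38.6
eef_pos: [0.5701, 0.162, 0.0828]
tool_rot: [-0.0, 0.734, -0.679, -0.001]
contact_force: [-5.1, -0.4, 13.3]
gripper_width: 0.338
```

>>> {"fn": "apply_moves", "kwargs": {
  "moves": "1 0 0 -0.008 0 0 0;1 0 0 0 0 0 0;-0.2 0 0 0 0 0 0;-0.2 0 0 0 0 0 0;-0.2 0 0 0 0 0 0;-0.2 0 0 0 0 0 0;-0.2 0 0 -0.15 0 0 0;-0.2 0 0 -0.25 0 0 0;-0.2 0 0 -0.25 0 0 0;-0.2 0 0 -0.25 0 0 0;-0.2 0 0 0 0 0 0"
}}

```text
t: 39.52
eef_pos: [0.5733, 0.1619, 0.1956]
tool_rot: [-0.004, 0.734, -0.679, 0.002]
contact_force: [2.0, 0.4, -0.6]
gripper_width: 0.6
```

```bash
python3 - <<'E'
from h import *
s,t=cams()
LS=[tuple((a[0],a[1],a[2]+.01) for a in q) for q in LID[:8]]
overlay(s,(.5702,.162,np.radians(4.45)),LS+CAD[:4],"p1.png",(280,200,460,370),4)
save(s,"p2.png",(280,200,460,370),4)
for n in("bar_left","bar_right"):
  u=[nets.spot_point(p,n) for p in (s,t)]
  for a in u[0][:2]:
    for b in u[1][:2]:
      print(n,a["score"],b["score"],np.round(a["location"],1),np.round(b["location"],1),tri([s,t],[a["location"],b["location"]]))
goto([.5702,.162,.0828],np.radians(94.5)); o=bot.get_obs(); print(o["gripper_width"],o["contact_force"],o["torque"])
E
```

```text
bar_left 0.69 0.6 [413.7 279.4] [377.9 175.4] (array([0.61181525, 0.08776894, 0.20397148]), [np.float64(0.1615910499403294), np.float64(0.16159104994032938)])
bar_left 0.55 0.6 [471.1 262.1] [377.9 175.4] (array([0.6127106 , 0.12823255, 0.31293285]), [np.float64(0.1893257198274777), np.float64(0.1893257198274777)])
bar_right 0.85 0.63 [355.4 250.4] [282.2 253.7] (array([0.5145738 , 0.10432307, 0.08545034]), [np.float64(0.0014931093158800292), np.float64(0.001493109315880054)])
tcp [0.569  0.1619 0.1889] yaw -85.51 tilt [-0.0022 -0.0009] total shift [-0.    -0.012  0.884] dist 0.106
turn rz units -0.0
shift after turn [-0.    -0.012  0.884]
0.6021593026676735 [ 0.7966194  -0.66618002 -1.06549022] [-0.00405387  0.05102225 -0.02200504]
```

View pics/p1.png

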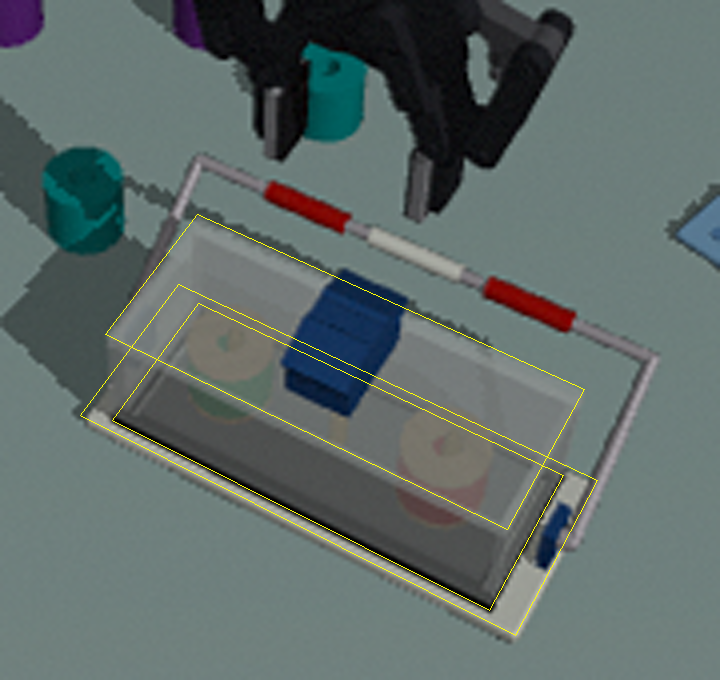

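View pics/p2.png

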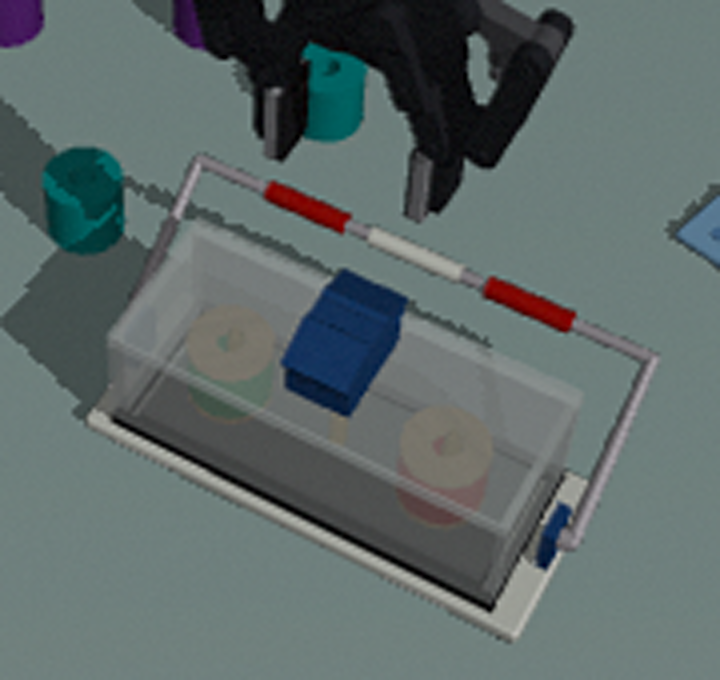

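```bash
python3 - <<'E'
from h import *
s,t=cams()
S=lambda u,v:((u+.5)/4-.5+280,(v+.5)/4-.5+200)
c,sn=np.cos(.0777),np.sin(.0777)
W=lambda l:np.array([.5702+c*l[0]-sn*l[1],.162+sn*l[0]+c*l[1],l[2]])
pts=[(-.110,S(200,159)),(.110,S(655,358)),(-.074,S(266,188)),(.074,S(574,325)),(-.034,S(347,224)),(.034,S(486,286))]
for th in (0,.1,.2,.3,.4):
    a=np.radians(60)-th
    print(th,[np.round(proj(s,W((-.0835*np.sin(a),y,.026+.0835*np.cos(a))))-uv,1).tolist() for y,uv in pts])
save(t,"p3.png",(180,190,340,300),5)
segs=[]
for th in (0,.15,.3):
    a=np.radians(60)-th; segs.append(((-.0835*np.sin(a),-.11,.026+.0835*np.cos(a)),(-.0835*np.sin(a),.11,.026+.0835*np.cos(a))))
overlay(t,(.5702,.162,.0777),segs,"p4.png",(180,190,340,300),5)
overlay(s,(.5702,.162,.0777),segs,"p5.png",(310,210,460,320),5)
E
```

```text
0 [[0.9, 0.9], [-0.9, 0.4], [1.4, 1.1], [-0.4, -0.0], [0.6, 0.7], [0.4, 0.4]]
0.1 [[-0.4, 0.0], [-1.2, -0.1], [0.2, 0.3], [-0.9, -0.6], [-0.4, -0.1], [-0.3, -0.3]]
0.2 [[-1.9, -0.5], [-1.7, -0.2], [-1.1, -0.2], [-1.6, -0.8], [-1.6, -0.5], [-1.2, -0.5]]
0.3 [[-3.6, -0.6], [-2.4, 0.2], [-2.7, -0.2], [-2.5, -0.5], [-3.0, -0.4], [-2.3, -0.3]]
0.4 [[-5.5, -0.2], [-3.4, 1.1], [-4.5, 0.2], [-3.6, 0.3], [-4.6, 0.1], [-3.6, 0.4]]
```

View pics/p4.png

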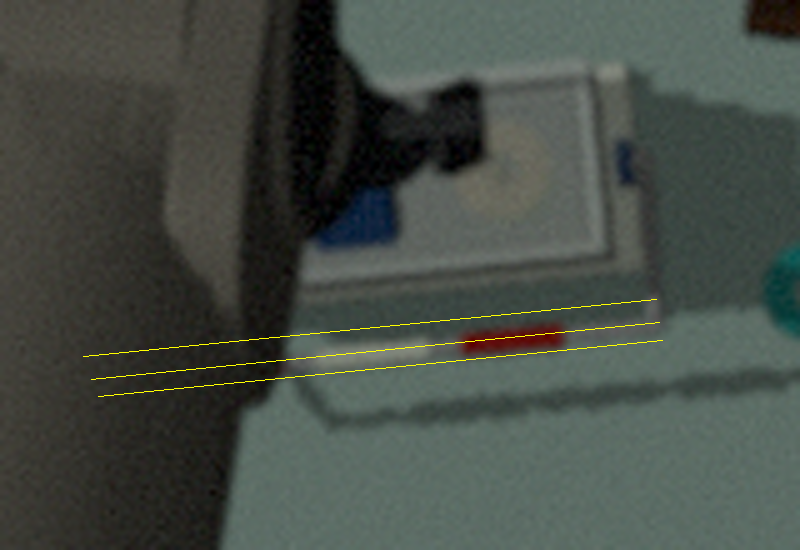

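View pics/p5.png

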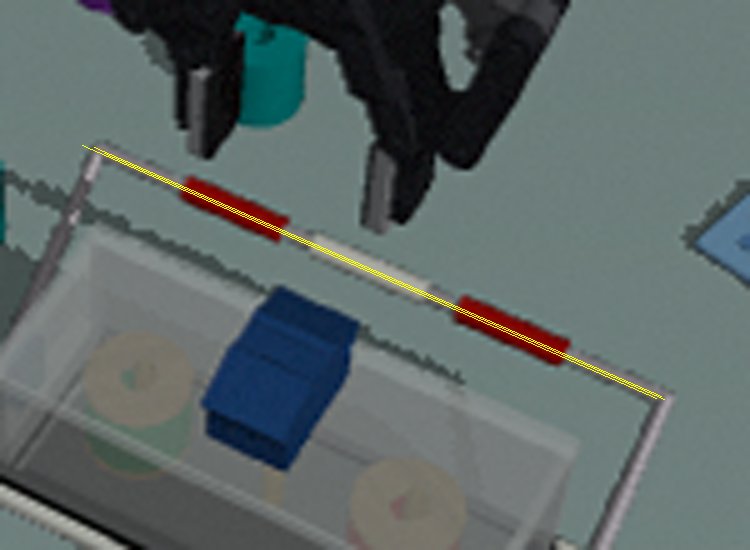

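```bash
python3 - <<'E'
from h import *
print(avg(3)[:3]); goto([.4797,.1008,.19],np.radians(94.45))
E
```

```text
[[0.5694 0.1618 0.1894]
 [0.5696 0.1618 0.1896]
 [0.5697 0.1619 0.1897]]
[0.56959875 0.16182319 0.18956388]
tcp [0.5697 0.1619 0.1897] yaw -85.53 tilt [-0.0007 -0.0005] total shift [ 0.449  0.788 -0.001] dist 0.109
turn rz units 0.01
shift after turn [ 0.449  0.787 -0.001]
```

>>> {"fn": "apply_moves", "kwargs": {
  "moves": "1 0.112 0.197 0 0 0 0;1 0.112 0.197 0 0 0 0;1 0.112 0.197 0 0 0 0;1 0.113 0.196 0 0 0 0;1 0 0 0 0 0 0;1 0 0 0.2 0 0 0;1 0 0 0.2 0 0 0;1 0 0 0 0 0 0;1 0 0 0 0 0 0;1 0 0 0 0 0 0",
  "force": 40
}}

```text
t: 40.9
eef_pos: [0.4808, 0.1006, 0.1431]
tool_rot: [-0.0, 0.734, -0.679, 0.0]
contact_force: [0.9, -1.5, 0.6]
gripper_width: 0.003
```

```bash
python3 - <<'E'
from h import *
s,t=cams(); save(s,"q1.png",(290,170,450,330),4); save(t,"q2.png",(180,160,340,300),4)
goto([.4797,.1008,.06],np.radians(94.45)); print(bot.get_obs()["gripper_width"])
E
```

```text
tcp [0.481  0.101  0.1434] yaw -85.53 tilt [0.0018 0.0005] total shift [0.001 0.012 0.695] dist 0.083
turn rz units 0.01
shift after turn [0.001 0.012 0.695]
0.0002516366716627572
```

View pics/q1.png

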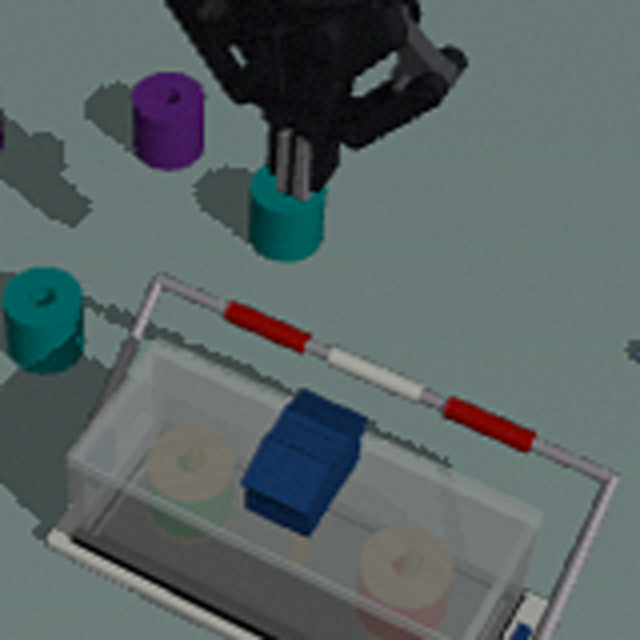

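View pics/q2.png

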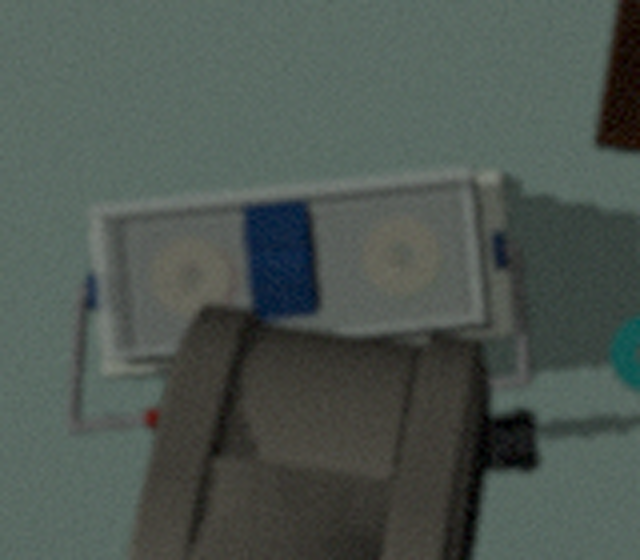

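>>> {"fn": "apply_moves", "kwargs": {
  "moves": "1 0 0.005 0.2 0 0 0;1 0 0 0.2 0 0 0;1 0 0 0.2 0 0 0;1 0 0 0.09 0 0 0;1 0 0 0 0 0 0;1 0 0 0 0 0 0;1 0 0 0 0 0 0"
}}

```text
t: 41.58
eef_pos: [0.4805, 0.1009, 0.0607]
tool_rot: [-0.001, 0.734, -0.679, 0.0]
contact_force: [1.0, 0.1, 0.2]
gripper_width: -0.0
```

```bash
python3 - <<'E'
from h import *
s,t=cams(); save(s,"q3.png",(290,170,450,330),4)
goto([.4797,.1008,.06],np.radians(94.45)); print(bot.get_obs()["contact_force"])
E
```

```text
tcp [0.4804 0.1011 0.0607] yaw -85.52 tilt [0.0021 0.001 ] total shift [0.002 0.006 0.006] dist 0.001
turn rz units 0.01
shift after turn [0.002 0.006 0.006]
[0.01475528 0.68377145 0.31665798]
```

View pics/q3.png

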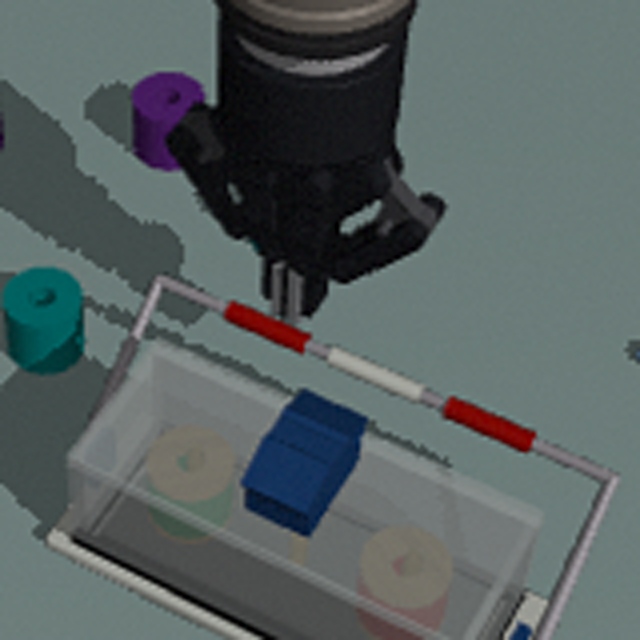

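>>> {"fn": "apply_moves", "kwargs": {
  "moves": "1 0 -0.069 -0.011 0 0 0;1 0 -0.042 -0.029 0 0 0;1 0 -0.042 -0.029 0 0 0;1 0 -0.042 -0.037 0 0 0;1 0 -0.042 -0.037 0 0 0;1 0 -0.042 -0.025 0 0 0;1 0 -0.042 -0.025 0 0 0;1 0 0 0 0 0 0;1 0 0 0 0 0 0"
}}

```text
t: 42.43
eef_pos: [0.519, 0.104, 0.0831]
tool_rot: [-0.001, 0.734, -0.679, 0.001]
contact_force: [-0.5, -0.1, -0.1]
gripper_width: 0.002
```

```bash
cat >> h.py <<'E'
def cad():
    p,_=pose(); d=p[:2]-[.5702,.162]; c,s_=np.cos(.0777),np.sin(.0777)
    o=bot.get_obs(); print("caddy frame mm",np.round([1e3*(c*d[0]+s_*d[1]),1e3*(-s_*d[0]+c*d[1]),1e3*p[2]],1),"F",o["contact_force"].round(1),"t",round(o["t"],2))
E
python3 - <<'E'
from h import *
s,t=cams(); save(s,"q4.png",(290,170,450,330),4); cad()
E
```

```text
caddy frame mm [-56.3 -53.8  82.7] F [-0.3 -0.1  0.5] t 42.53
```

View pics/q4.png

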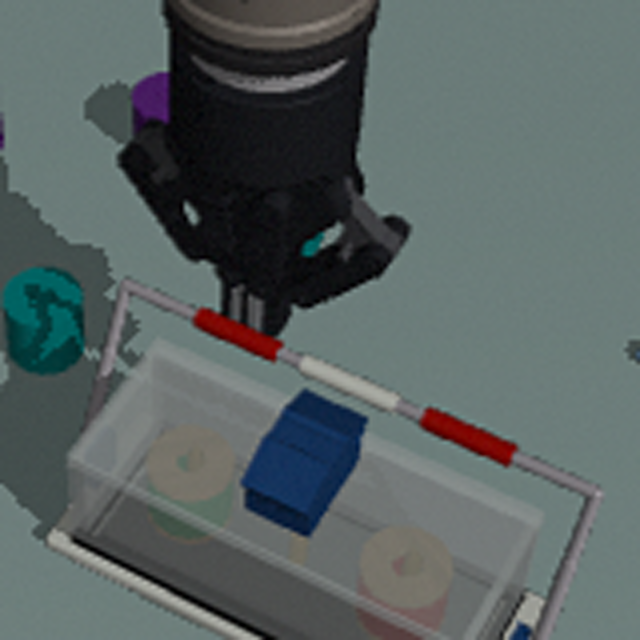

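>>> {"fn": "apply_moves", "kwargs": {
  "moves": "1 0 -0.043 -0.024 0 0 0;1 0 -0.043 -0.024 0 0 0;1 0 -0.042 -0.017 0 0 0;1 0 -0.042 -0.017 0 0 0;1 0 0 0 0 0 0;1 0 0 0 0 0 0"
}}

```text
t: 43.03
eef_pos: [0.5388, 0.1054, 0.0926]
tool_rot: [-0.0, 0.734, -0.679, 0.0]
contact_force: [-0.0, 1.3, -0.5]
gripper_width: -0.002
```

```bash
python3 - <<'E'
from h import *
s,t=cams(); save(s,"q5.png",(290,170,450,330),4); cad()
E
```

```text
caddy frame mm [-35.9 -53.9  92.5] F [-0.  -0.3 -0. ] t 43.13
```

View pics/q5.png

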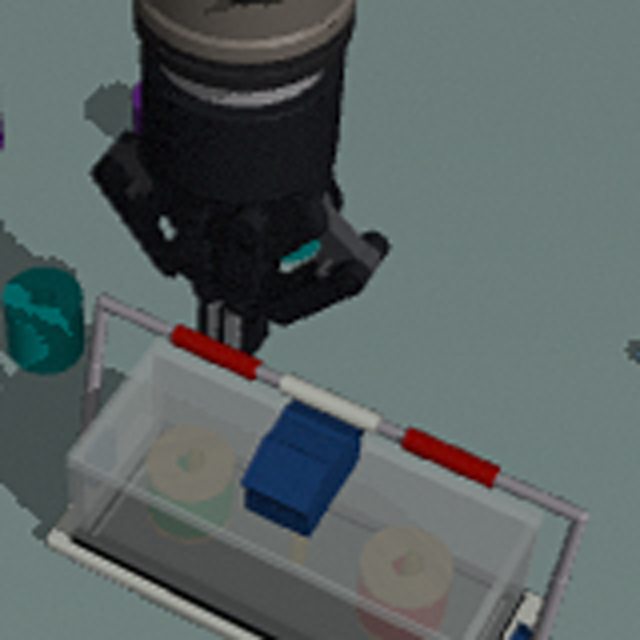

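>>> {"fn": "apply_moves", "kwargs": {
  "moves": "1 0 -0.025 -0.006 0 0 0;1 0 -0.025 -0.006 0 0 0;1 0 -0.025 -0.006 0 0 0;1 0 0 0 0 0 0"
}}

```text
t: 43.47
eef_pos: [0.5465, 0.1061, 0.0946]
tool_rot: [0.001, 0.734, -0.679, -0.001]
contact_force: [-4.6, 0.9, 4.1]
gripper_width: -0.002
```

```bash
python3 - <<'E'
from h import *
s,t=cams(); save(s,"q6.png",(290,170,450,330),4); cad()
E
```

```text
caddy frame mm [-28.  -53.9  94.5] F [-4.5 -0.1  3.8] t 43.57
```

View pics/q6.png

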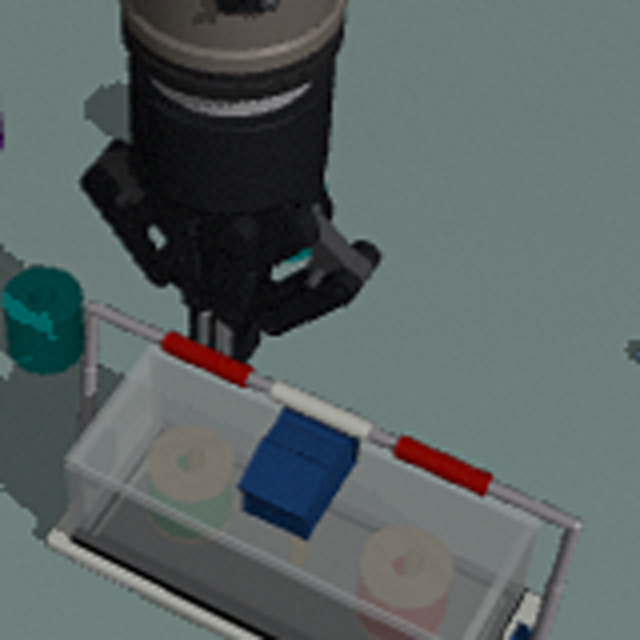

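>>> {"fn": "apply_moves", "kwargs": {
  "moves": "1 0 -0.025 -0.008 0 0 0;1 0 -0.025 -0.008 0 0 0;1 0 0 0 0 0 0;1 0 0 0 0 0 0"
}}

```text
t: 43.9
eef_pos: [0.5528, 0.1066, 0.0965]
tool_rot: [0.0, 0.734, -0.679, -0.0]
contact_force: [-4.8, 0.1, 3.9]
gripper_width: 0.0
```

```bash
python3 - <<'E'
from h import *
s,t=cams(); save(s,"q7.png",(290,170,450,330),4); cad()
E
```

```text
caddy frame mm [-21.6 -53.9  96.5] F [-4.8 -0.1  3.2] t 44.0
```

View pics/q7.png

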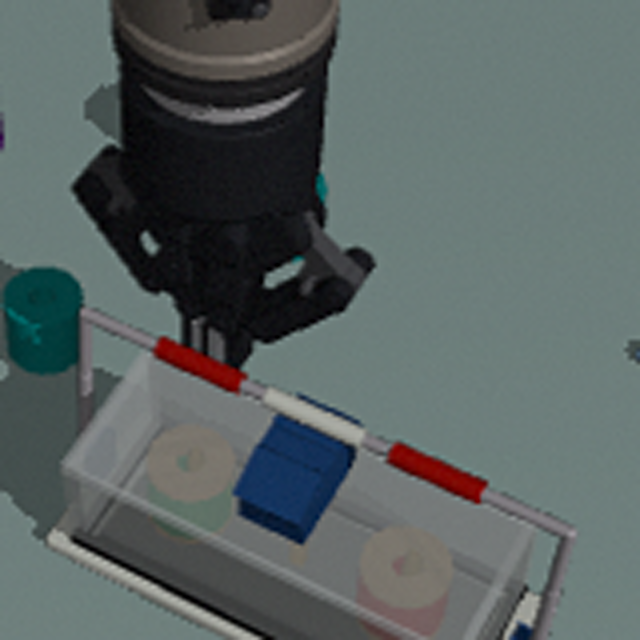

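```bash
python3 - <<'E'
from h import *
s,t=cams(); cad()
c,sn=np.cos(.0777),np.sin(.0777)
W=lambda l:np.array([.5702+c*l[0]-sn*l[1],.162+sn*l[0]+c*l[1],l[2]])
for x in(-20,-15,-10,-5,0):
    z=.026+np.sqrt(.0855**2-(x/1e3)**2)
    print(x,[((proj(s,W((x/1e3,y,z)))-[290,170]+.5)*4-.5).round(0).tolist() for y in(-.074,-.034,.034,.074)])
save(t,"q8.png",(180,160,340,300),4)
# lid corners overlay for shifts
for dx in (0,.004):
    LS=[tuple((a[0]+dx,a[1],a[2]+.01) for a in q) for q in LID[4:8]]
    overlay(s,(.5702,.162,.0777),LS,f"q9_{int(dx*1e3)}.png",(290,170,450,330),4)
E
```

```text
caddy frame mm [-21.6 -53.9  96.5] F [-4.7 -0.2  3.4] t 44.1
-20 [[173.0, 331.0], [256.0, 368.0], [403.0, 434.0], [494.0, 475.0]]
-15 [[167.0, 337.0], [250.0, 375.0], [398.0, 441.0], [489.0, 482.0]]
-10 [[161.0, 344.0], [244.0, 382.0], [393.0, 449.0], [484.0, 490.0]]
-5 [[155.0, 351.0], [239.0, 389.0], [387.0, 457.0], [479.0, 499.0]]
0 [[149.0, 359.0], [233.0, 397.0], [382.0, 465.0], [474.0, 508.0]]
```

View pics/q9_4.png

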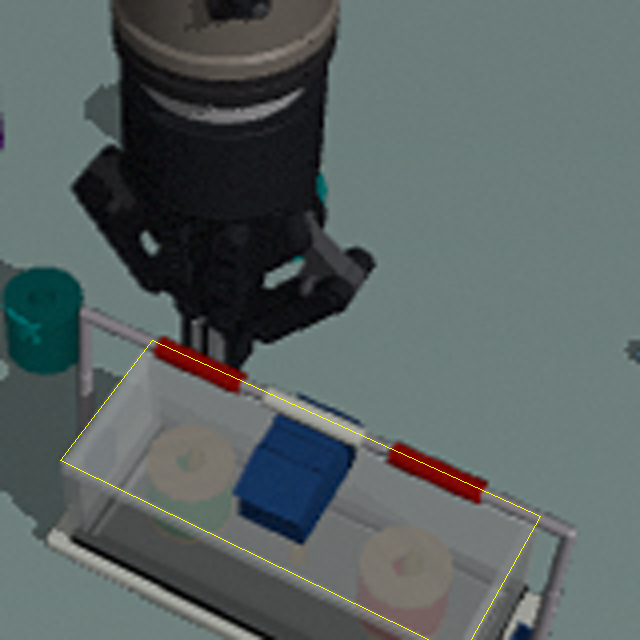

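View pics/q8.png

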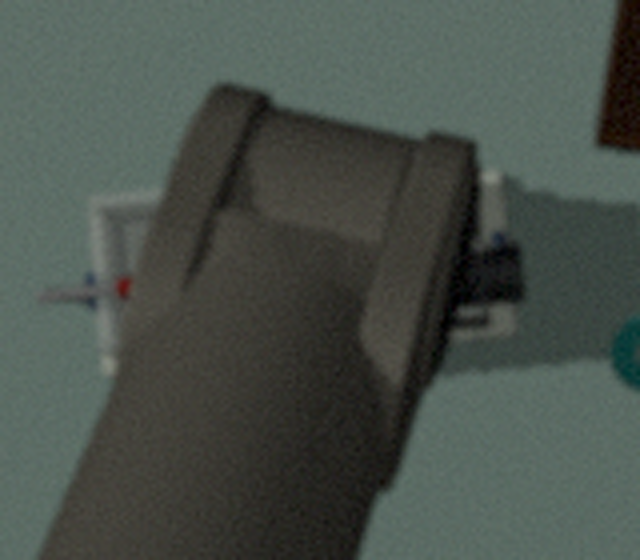

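>>> {"fn": "apply_moves", "kwargs": {
  "moves": "1 0 -0.025 -0.005 0 0 0;1 0 -0.025 -0.005 0 0 0;1 0 0 0 0 0 0;1 0 0 0 0 0 0"
}}

```text
t: 44.43
eef_pos: [0.5591, 0.1071, 0.0977]
tool_rot: [-0.0, 0.734, -0.679, 0.0]
contact_force: [-4.4, -0.6, 3.7]
gripper_width: 0.006
```

```bash
python3 - <<'E'
from h import *
s,t=cams(); save(s,"r1.png",(290,170,450,330),4); cad()
E
```

```text
caddy frame mm [-15.4 -53.9  97.7] F [-4.  -0.5  4.1] t 44.53
```

View pics/r1.png

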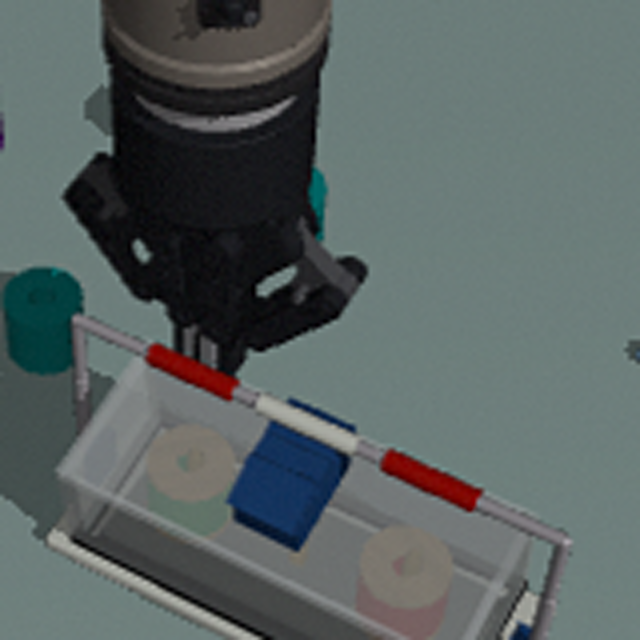

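>>> {"fn": "apply_moves", "kwargs": {
  "moves": "1 0 0.03 0 0 0 0;1 0 0.05 0 0 0 0;1 0 0.1 0 0 0 0;1 0 0.1 0 0 0 0;1 0 0 -0.25 0 0 0;1 0 0 -0.25 0 0 0;1 0 0 -0.25 0 0 0;1 0 0.2 0 0 0 0;1 0 0.25 0 0 0 0;1 0 0.25 0 0 0 0"
}}

```text
t: 45.37
eef_pos: [0.442, 0.0978, 0.188]
tool_rot: [-0.001, 0.734, -0.679, 0.001]
contact_force: [-0.5, 0.4, 1.3]
gripper_width: 0.002
```

```bash
python3 - <<'E'
from h import *
s,t=cams(); save(s,"r2.png",(290,170,450,330),4); cad(); save(t,"r3.png",(180,160,340,300),4)
LS=[tuple((a[0],a[1],a[2]+.01) for a in q) for q in LID[:8]]
overlay(s,(.5702,.162,.0777),LS,"r4.png",(290,170,450,330),4)
overlay(t,(.5702,.162,.0777),LS,"r5.png",(180,160,340,300),4)
E
```

```text
caddy frame mm [-137.5  -53.4  186.7] F [-0.2 -0.9 -0.4] t 45.47
```

View pics/r4.png

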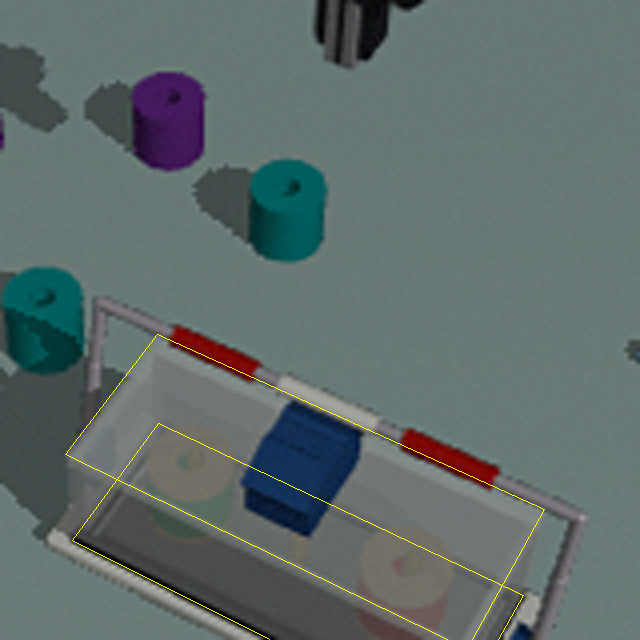

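View pics/r5.png

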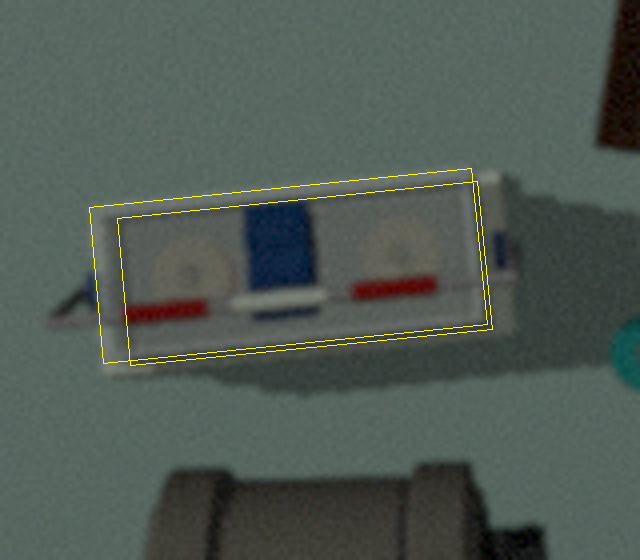

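>>> {"fn": "apply_moves", "kwargs": {
  "moves": "0 0 0 0 0 0 -1;0 0 0 0 0 0 -1;0 0 0 0 0 0 -1;0 0 0 0 0 0 -1;0 0 0 0 0 0 -1;0 0 0 0 0 0 -1;0 0 0 0 0 0 -1;0 0 0 0 0 0 -1;0 0 0 0 0 0 -1;0 0 0 0 0 0 -1;0 0 0 0 0 0 -1;0 0 0 0 0 0 -1"
}}

```text
t: 46.47
eef_pos: [0.4429, 0.0981, 0.188]
tool_rot: [-0.001, 0.947, -0.32, 0.001]
contact_force: [0.1, 0.2, 0.2]
gripper_width: 0.501
```

>>> {"fn": "apply_moves", "kwargs": {
  "moves": "0 0 0 0 0 0 -1;0 0 0 0 0 0 -1;0 0 0 0 0 0 -1;0 0 0 0 0 0 -1;0 0 0 0 0 0 -1;0 0 0 0 0 0 -1;0 0 0 0 0 0 -1;0 0 0 0 0 0 -1;0 0 0 0 0 0 -1;0 0 0 0 0 0 -1;0 0 0 0 0 0 -0.5;0 0 0 0 0 0 0"
}}

```text
t: 47.47
eef_pos: [0.4428, 0.098, 0.188]
tool_rot: [-0.0, 0.999, 0.039, 0.001]
contact_force: [0.1, -0.2, 0.3]
gripper_width: 0.503
```

```bash
python3 - <<'E'
from h import *
c,sn=np.cos(.0777),np.sin(.0777)
l=(-.020,-.054)
X=[.5702+c*l[0]-sn*l[1],.162+sn*l[0]+c*l[1]]
print(X); goto(X+[.15],.0777); o=bot.get_obs(); print(o["q"].round(2),o["gripper_width"])
E
```

```text
[np.float64(0.5544519219294077), np.float64(0.10661048802270842)]
tcp [0.4428 0.098  0.188 ] yaw 4.53 tilt [0.002  0.0009] total shift [0.932 0.002 0.318] dist 0.118
turn rz units 0.02
shift after turn [0.932 0.001 0.318]
[-0.99  0.19  0.72  2.15 -0.16  0.86 -0.09] 0.5025466646428073
```

>>> {"fn": "apply_moves", "kwargs": {
  "moves": "0 0.233 0 0 0 0 0;0 0.233 0 0 0 0 0;0 0.233 0 0 0 0 0;0 0.233 0 0 0 0 0;0 0 0 0.2 0 0 0;0 0 0 0 0 0 0;0 0 0 0 0 0 0;0 0 0 0 0 0 0",
  "force": 60
}}

```text
t: 48.13
eef_pos: [0.5532, 0.1064, 0.1641]
tool_rot: [0.0, 0.999, 0.039, 0.0]
contact_force: [-0.1, -0.6, 0.0]
gripper_width: 0.505
```

```bash
python3 - <<'E'
from h import *
avg(2); cad(); s,t=cams(); save(s,"u1.png",(270,150,430,310),4); print(goto([.5545,.1066,.09],.0777))
E
```

```text
[[0.5533 0.1066 0.1645]
 [0.5534 0.1067 0.1647]]
caddy frame mm [-21.  -53.8 164.7] F [ 0.2 -0.3  0.2] t 48.23
tcp [0.5534 0.1069 0.1646] yaw 4.48 tilt [0.0013 0.001 ] total shift [0.008 0.004 0.622] dist 0.075
turn rz units 0.01
shift after turn [0.008 0.004 0.622]
None
```

View pics/u1.png

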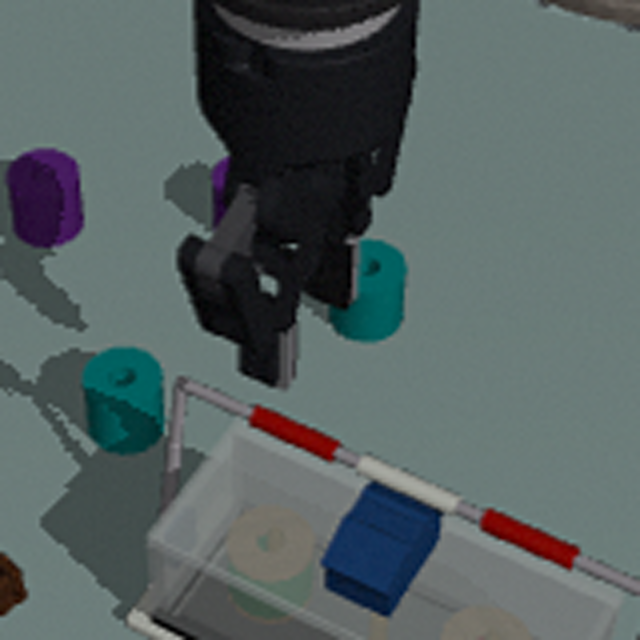

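Descend with the sleeve between the open fingers, then pinch.

>>> {"fn": "apply_moves", "kwargs": {
  "moves": "0 0.008 0 0.2 0 0 0;0 0 0 0.2 0 0 0;0 0 0 0.15 0 0 0;0 0 0 0.07 0 0 0;0 0 0 0 0 0 0;0 0 0 0 0 0 0;0 0 0 0 0 0 0"
}}

```text
t: 48.92
eef_pos: [0.5552, 0.1068, 0.0906]
tool_rot: [-0.0, 0.999, 0.039, 0.001]
contact_force: [0.2, -0.5, 0.5]
gripper_width: 0.503
```

```bash
python3 - <<'E'
from h import *
cad(); s,t=cams(); save(s,"u2.png",(270,170,430,330),4)
E
```

```text
caddy frame mm [-19.2 -53.8  90.6] F [ 0.2 -0.5  0.5] t 48.92
```

View pics/u2.png

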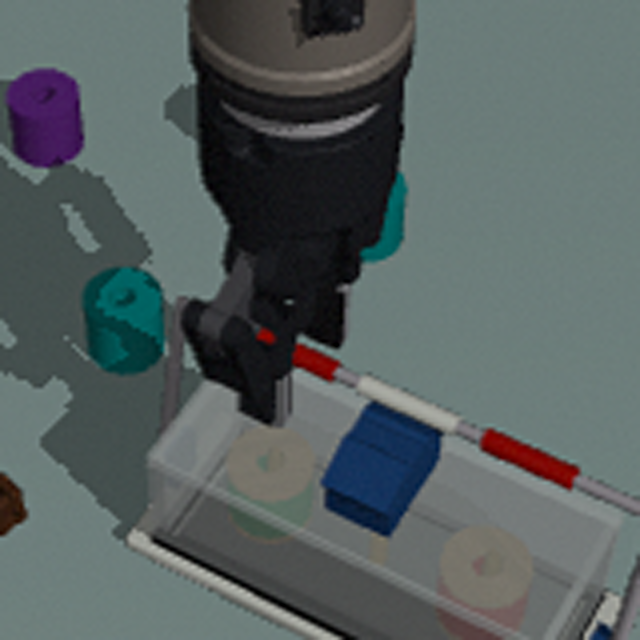

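>>> {"fn": "apply_moves", "kwargs": {
  "moves": "1 0 0 0 0 0 0;1 0 0 0 0 0 0;1 0 0 0 0 0 0;1 0 0 0 0 0 0;1 0 0 0 0 0 0;1 0 0 0 0 0 0"
}}

```text
t: 49.52
eef_pos: [0.5545, 0.1068, 0.0897]
tool_rot: [-0.0, 0.999, 0.039, 0.0]
contact_force: [-1.1, 0.2, 5.8]
gripper_width: 0.095
```

```bash
python3 - <<'E'
from h import *
cad(); s,t=cams(); save(s,"u3.png",(270,170,430,330),4)
E
```

```text
caddy frame mm [-20.  -53.8  89.7] F [-1.1  0.2  5.8] t 49.52
```

View pics/u3.png

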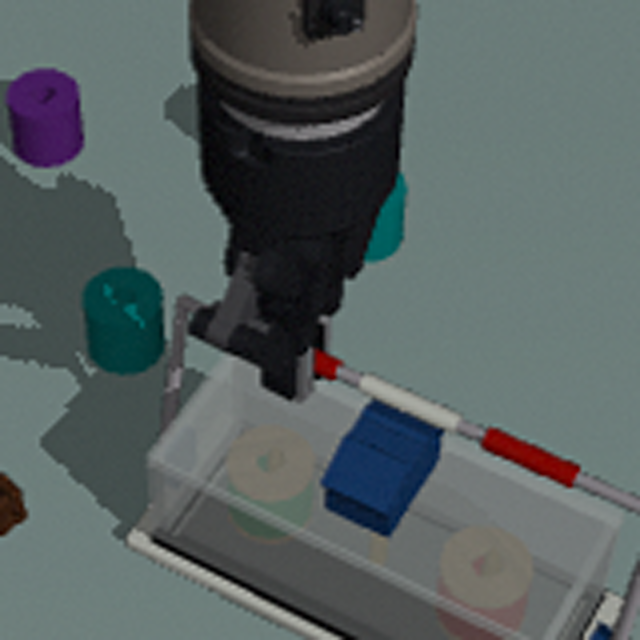

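>>> {"fn": "apply_moves", "kwargs": {
  "moves": "1 0 0 -0.03 0 0 0;1 0 0 -0.03 0 0 0;1 0 0 0 0 0 0;1 0.028 0 -0.004 0 0 0;1 0.028 0 -0.004 0 0 0;1 0.028 0 -0.003 0 0 0;1 0 0 0 0 0 0;1 0 0 0 0 0 0"
}}

```text
t: 50.28
eef_pos: [0.5632, 0.1076, 0.0971]
tool_rot: [0.0, 0.999, 0.039, -0.001]
contact_force: [-3.7, 1.4, -7.9]
gripper_width: 0.092
```

```bash
python3 - <<'E'
from h import *
cad(); s,t=cams(); save(s,"u4.png",(270,170,430,330),4)
E
```

```text
caddy frame mm [-11.2 -53.7  97.1] F [-3.7  1.4 -7.9] t 50.28
```

View pics/u4.png

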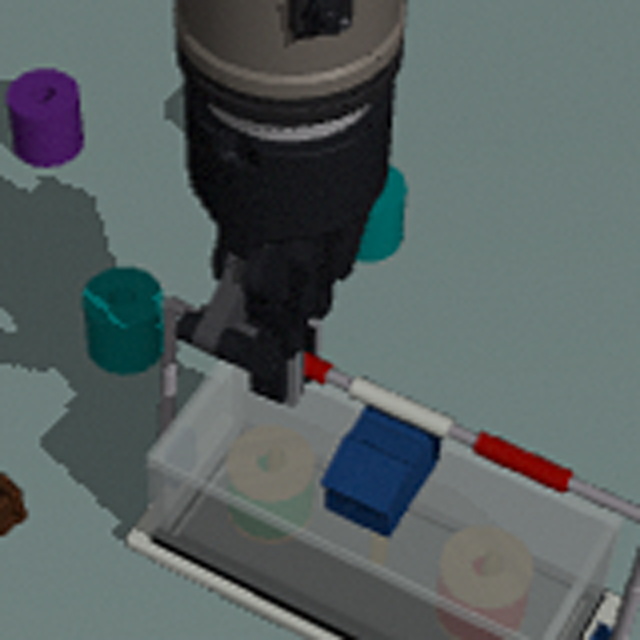

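>>> {"fn": "apply_moves", "kwargs": {
  "moves": "1 0.028 0 -0.006 0 0 0;1 0.028 0 -0.004 0 0 0;1 0.028 0 0 0 0 0;1 0.01 0 0 0 0 0;1 0 0 0 0 0 0;1 0 0 0 0 0 0;1 0 0 0 0 0 0"
}}

```text
t: 50.97
eef_pos: [0.5755, 0.1085, 0.099]
tool_rot: [-0.0, 0.999, 0.039, -0.0]
contact_force: [-3.7, 2.2, -7.9]
gripper_width: 0.09
```

```bash
python3 - <<'E'
from h import *
cad(); s,t=cams(); save(s,"u5.png",(270,170,430,330),4)
E
```

```text
caddy frame mm [  1.2 -53.7  99. ] F [-3.7  2.2 -7.9] t 50.97
```

View pics/u5.png

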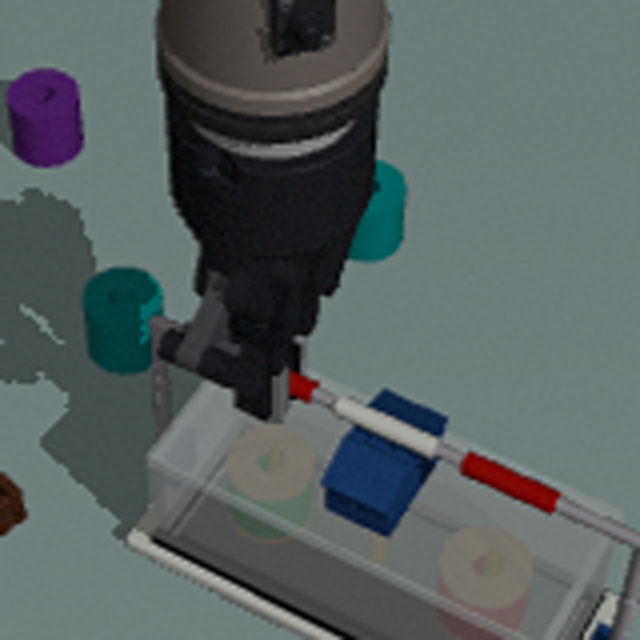

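>>> {"fn": "apply_moves", "kwargs": {
  "moves": "1 -0.006 0 0.015 0 0 0;1 0 0 0.015 0 0 0;1 0 0 0.015 0 0 0;1 0 0 0 0 0 0;1 0 0 0 0 0 0"
}}

```text
t: 51.48
eef_pos: [0.5751, 0.1084, 0.0938]
tool_rot: [-0.0, 0.999, 0.039, 0.0]
contact_force: [-3.9, 2.5, -3.9]
gripper_width: 0.089
```

```bash
python3 - <<'E'
from h import *
cad(); s,t=cams(); save(s,"u6.png",(270,170,430,330),4)
E
```

```text
caddy frame mm [  0.7 -53.8  93.8] F [-3.9  2.5 -3.9] t 51.48
```

View pics/u6.png

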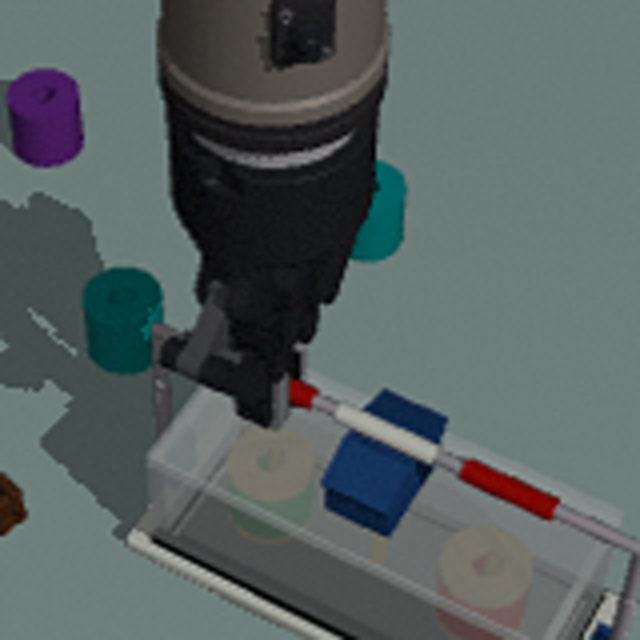

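>>> {"fn": "apply_moves", "kwargs": {
  "moves": "1 0 0 0.006 0 0 0;1 0 0 0 0 0 0;0.4 0 0 0 0 0 0;0.4 0 0 0 0 0 0;0.4 0 0 0 0 0 0;0.4 0 0 0 0 0 0"
}}

```text
t: 52.08
eef_pos: [0.576, 0.1079, 0.0936]
tool_rot: [0.0, 0.999, 0.039, 0.001]
contact_force: [-0.1, 0.4, 0.5]
gripper_width: 0.301
```

```bash
python3 - <<'E'
from h import *
cad(); s,t=cams(); save(s,"u7.png",(270,170,430,330),4)
E
```

```text
caddy frame mm [  1.6 -54.4  93.6] F [-0.1  0.4  0.5] t 52.08
```

View pics/u7.png

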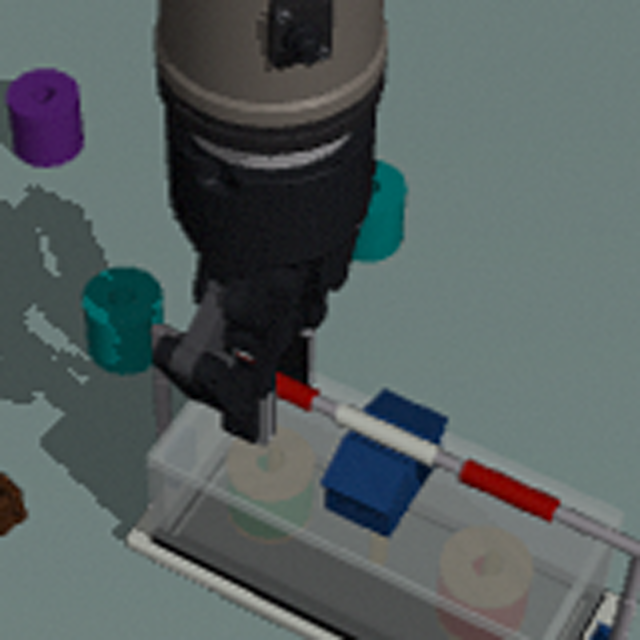

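Force has gone to zero and the bar stays put. Retreat upward and away, then inspect.

>>> {"fn": "apply_moves", "kwargs": {
  "moves": "0.4 0 0 -0.1 0 0 0;0.4 0 0 -0.2 0 0 0;0.4 0 0 -0.25 0 0 0;0.4 0 0 -0.25 0 0 0;0.4 -0.25 0 0 0 0 0;0.4 -0.25 0 0 0 0 0;0.4 -0.25 0 0 0 0 0;0.4 -0.25 0 0 0 0 0;0.4 0 0 0 0 0 0;0.4 0 0 0 0 0 0"
}}

```text
t: 53.02
eef_pos: [0.4543, 0.0991, 0.1897]
tool_rot: [-0.001, 0.999, 0.039, 0.0]
contact_force: [-0.4, 0.5, 0.0]
gripper_width: 0.301
```

```bash
python3 - <<'E'
from h import *
s,t=cams(); cad()
LS=[tuple((a[0],a[1],a[2]+.01) for a in q) for q in LID[:8]]+[((0,-.11,.1105),(0,.11,.1105))]
save(s,"v1.png",(290,220,430,350),5)
overlay(s,(.5702,.162,.0777),LS,"v2.png",(290,220,430,350),5)
overlay(t,(.5702,.162,.0777),LS,"v3.png",(180,170,330,280),5)
save(s,"v4.png"); save(t,"v5.png")
E
```

```text
caddy frame mm [-118.2  -53.6  189.9] F [ 0.3  0.6 -0.3] t 53.12
```

View pics/v1.png

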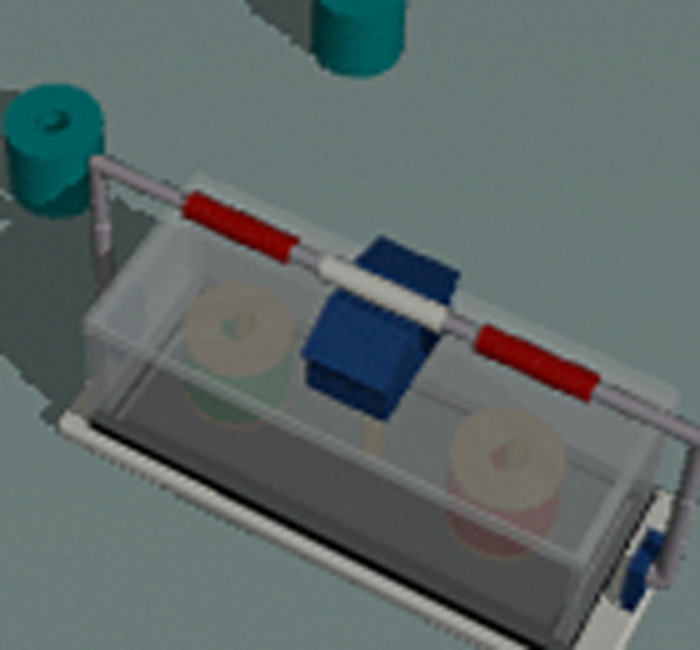

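View pics/v2.png

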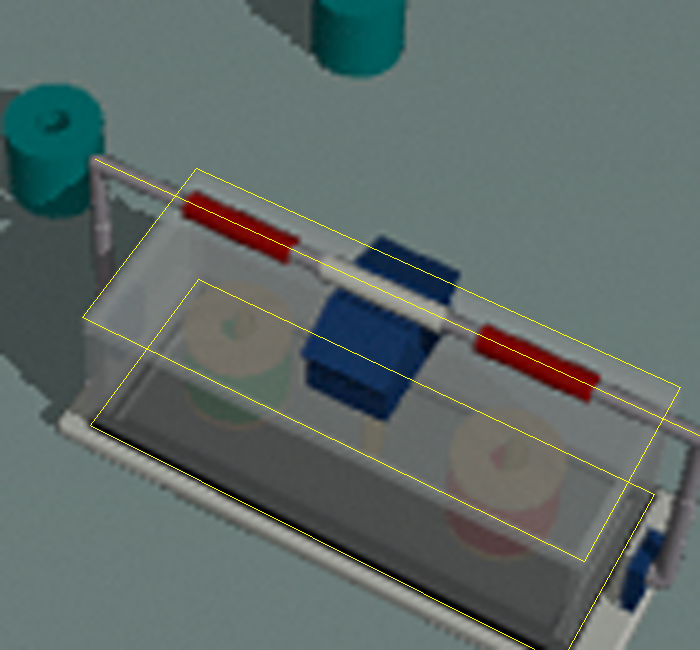

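View pics/v3.png

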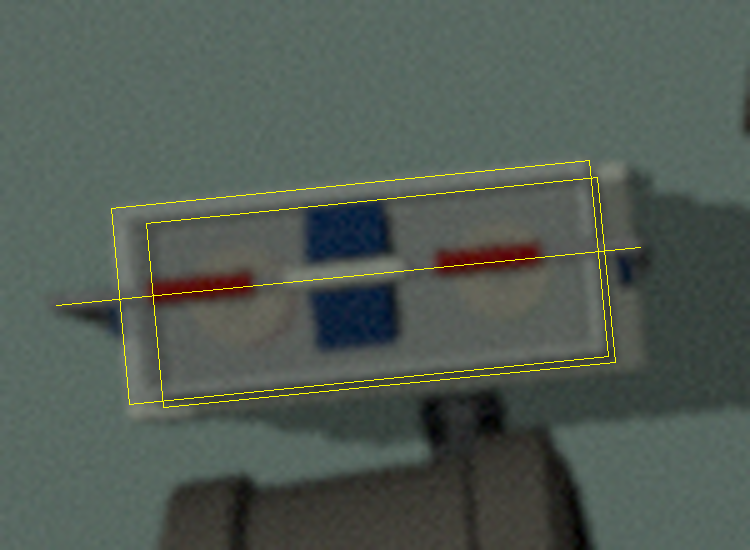

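View pics/v4.png

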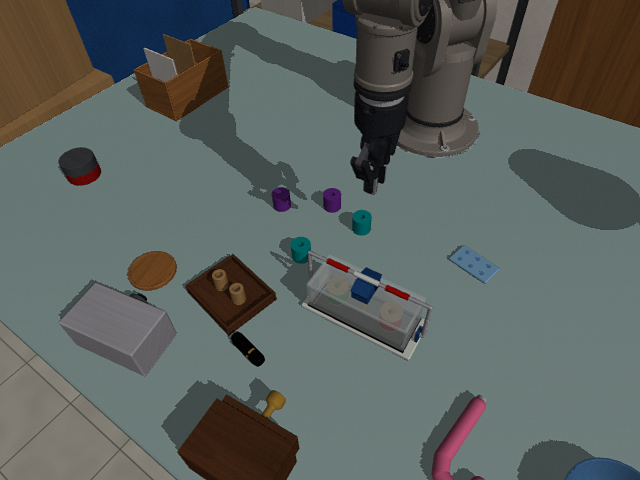

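View pics/v5.png

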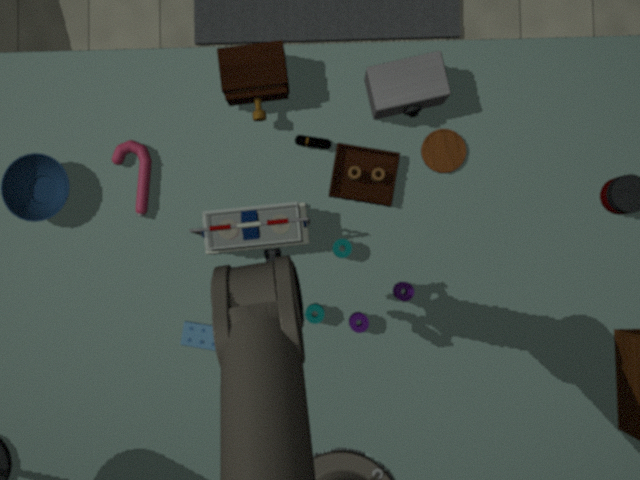

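```bash
python3 - <<'E'
from station import bot
print(bot.hand_in(), bot.get_obs()["t"])
E
```

```text
the job is handed in; nothing more can be done
the job is handed in; nothing more can be done
```

I handed the job in at about 53 s, with the robot clear of everything. Both cores are standing in the tray, and the red and green reels are home on the left and right spindles. No yellow reel was in the scene, so the middle spindle stays empty. The lid is seated and the bail is up in the block's groove.

- **Bail:** Pushing the bar up from the front tipped the lid slightly, so I backed off. The lid dropped back to its seat. I then pinched the bar's right-hand sleeve, lifted the bar over the hump and lowered it into the groove.
- **Last checks:** In both pictures the lid edges and the bar match the seated model to within about 1 pixel (2 mm), and the tool force was zero after release. The top view puts the bar about 1 pixel behind dead centre, well between the two humps. I did not test the clamp by pushing on it.
- **Other things:** The umbrella handle, coaster and hanko tube look unmoved. So does the shoe grip, though the arm partly covered it in the last top view. I did not touch the purple and turquoise look-alikes, and I saw nothing knocked aside during the run.

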